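# Open the feeder, load the suet pots and lock its bayonet cap

## Robot

A 7-joint arm with a two-finger parallel gripper is mounted at the origin on the work surface. World frame = base frame: x ahead of the robot, y to its left, z up, the work surface at z = 0. Lengths are in m, angles in degrees, forces in N, time in s.
With the tool pointing down it reaches from about 0.425 to 0.875 m from the base axis. Payload 4.7 kg.
Tool frame: the origin (TCP) lies on the centre line of the jaws, within the pads' length; the fingertips stand 25 mm ahead of it and the grasp point (between the pads) lies 6 mm ahead of it; z points along the fingers, y is the direction in which the jaws open and shut (so a half turn about z gives the same grasp; the last joint's range is limited). The gripper opens to 87 mm and grips with 3 to 60 N. Pads are 19 mm wide; open, the fingers measure 117 mm over their backs; the gripper's body (75 mm by 190 mm) begins 51 mm behind the grasp point.
Start: joints at [-70.525, 18.392, -4.016, 83.108, 1.295, 78.541, -3.26], TCP at [0.208, 0.616, 0.248] pointing down, gripper open.
Joint ranges: [-163.93, 163.93], [-17.29, 119.83], [-79.2, 71.16], [3.27, 140.29], [-89.18, 269.18], [5.43, 117.66], [-154.24, 154.24]. Speed limits (degrees/s): [147.25, 147.25, 180, 180, 180, 180, 180].

## Interface

Orientations are given as [roll, pitch, yaw] about the fixed x, y, z axes, in that order (R = Rz(yaw) Ry(pitch) Rx(roll)).
In Python, from cell import env gives the robot as it stands.
- The arm moves only by the shell command python3 -m creep 'ROWS' [OPENING] [FORCE]. ROWS is JSON, a list of rows, each an object of numbers: "tx", "ty", "tz": the shift along the tool's x, y, z in m; "rx", "ry", "rz": the turn, a rotation vector about the tool's x, y, z in degrees. In form: [{"tx": .., "ty": .., "tz": .., "rx": .., "ry": .., "rz": ..}, ...]. A call has 1 to 20 rows; each row shifts and turns the commanded pose from where the row before left it, along the tool's axes as they then stand; what a row does not reach is not made up. A row lasts 1/8 s, in which the tool goes at most 62.5 mm and 10.7 degrees, less where a joint would pass 70% of its speed; a pose out of reach is approached as far as the arm can. A call is refused whole if a number of a shift passes 0.0625 or a number of a turn 10.7, either way. A call with a gripper value outside its range is refused whole. OPENING is the finger opening in m, from 0 to 0.087, set as the call begins (- or left out, the last holds). The fingers move at their own pace and stop on an object; FORCE is the grip in N (left out, the last holds). Time passes only in rows, so rows that do not move let the fingers close. It gives the time, the measured TCP pose, the force and the opening at its end, in the units of the state.
- env.get_obs(): the state, without advancing time (a new reading comes with each control period).
- env.read_camera(name): name is "scene" or "top" or "wrist"; returns a dict with "pixels" (384x512x3 uint8, red, green, blue), "intrinsics" (3x3 intrinsics, pixels), "R" (3x3) and "t" (3): a world point X has camera coordinates R X + t. Camera axes: x right, y down, z forward; pixel columns grow to the right and rows downward; lengths in m; the calibration is good to about 2 mm. A picture is of the moment at which its call begins. There is no depth.
- env.sign_off(): hands the job in, once; it reports no verdict.
The state is a dict: "time_s": time; "qpos": joint angles; "joint_velocities": joint speeds; "effort": joint torques, N m; "tool_pos": TCP position; "tool_rot": TCP orientation; "force": force on the tool from outside, world axes, zero at the start; "wrist_torque": the same for the moment, N m; "grip_width": finger opening in m.
Only numpy, scipy, OpenCV 4.12 (cv2) and the standard library are available. Lean on these libraries where they do the work, as an engineer would, in place of code of your own. Each camera call takes 0.05 s, during which the arm holds its last target.

## Task

Refill the feeder: push down the locked flanged cap at its middle, turn it a quarter turn anticlockwise (seen from above) until its bar is in line with the two slots, lift it out and stand it on the free part of the board on the crates. Then stand every terracotta suet pot in a tapered steel socket of the feeder, one pot to a socket, upright and fully home. Last, put the cap back in the collar with its bar in line with the slots, push it down against its spring, turn it clockwise until it stops and let go so that it springs up locked over the pots; leave the bowl, the jug and the tongs where they are.

Things in the scene. Friction and masses are not known exactly. Their poses are not given: they have to be found in the camera images.
- pot1_mid (a point): Centre (half-way up, 27 mm above the foot) of a solid terracotta pot of pressed suet, 0.16 kg; two to four such pots, all alike, stand upright on the table, the others are absent. 54 mm high: foot 44 mm across, tapering out to 60 mm at 30 mm height, then a straight band 62 mm across from 30 to 54 mm (grip it there, from above). z is its axis, up.
- pot2_mid (a point): Centre of another such pot, 27 mm above its foot (may be absent).
- pot3_mid (a point): Centre of another such pot, 27 mm above its foot (may be absent).
- pot4_mid (a point): Centre of another such pot, 27 mm above its foot (may be absent).
- socket1 (a point): Centre of the mouth of a tapered steel socket on the feeder, 58 mm above the table: 57 mm across inside (65 outside), 42 mm at its bottom, 28 mm lower. It centres a pot by itself. A pot fully home has its centre about 4 mm above this point and its band stands clear of the socket.
- socket2 (a point): Mouth of another such socket. The four stand 80 mm from the feeder's axis, 113 mm from one another. A pot at home stands only 5 mm from the collar: hold it with the fingers to either side along the circle, not along the radius.
- socket3 (a point): Mouth of another such socket.
- socket4 (a point): Mouth of another such socket.
- feeder: Fixed round wooden feeder, 240 mm across, deck 30 mm above the table, a tray front at its -x side. Origin on the table, on its vertical axis. On the axis stands an aluminium bayonet collar, 88 mm across, its top 96 mm above the table, bore 56 mm, with two opposite slots 24 mm wide along the feeder's +x and -x axis.
- plunger (a joint): Black spring plunger inside the collar (m): 0 free, its top 88 mm above the table; grows as it is pushed down. It pushes up with 4.5 N at the start and 8.5 N with the cap fully down (0.016, the flange then meets the collar). At 0.012 or more the cap can turn, between the slots and a stop 80 degrees (1.40 rad) clockwise of them; let go at the stop, it rises into its lock at 0.008 (as at the start).
- cap_mid (a point): Centre of the bayonet cap (0.25 kg), half-way up, 30 mm above its foot. Flange 120 mm across from 24 to 30 mm above the foot; on it a wooden grip bar 70 mm long along x, 18 mm wide, up to 60 mm. z is up. Starts locked in the collar. Height of this point above the table: 118 mm resting free in the collar, 102 mm fully pushed down, 110 mm locked.
- crates: Fixed stack of a blue and a yellow plastic crate with a plywood board on top, 360 mm (along x) by 260 mm, top 160 mm above the table. Origin on the table under its centre. The board's half towards -x is free for the cap.
- bowl: White ceramic bowl on the crates, 100 mm across, 45 mm high; origin under its centre. Leave alone.
- jug: Aluminium measuring jug with a handle on the crates, 76 mm across, 90 mm high; origin under its centre. Leave alone.
- tongs: Steel tongs lying flat on the table beyond the feeder, 200 mm long, 6 mm high; origin under the centre. Leave alone.
- cap: The same cap; origin under its centre at the foot. Below the flange: aluminium stem 52 mm across and 24 mm high, foot edge chamfered by 3 mm, with two opposite lugs at the foot along the cap's x axis, in line with the bar (each 14 mm wide, 8 mm high, 70 mm over both), which pass down the slots.
- pot1: The pot of pot1_mid; origin under its centre at the foot.
- pot2: The pot of pot2_mid; origin under its centre at the foot.
- pot3: The pot of pot3_mid; origin under its centre at the foot.
- pot4: The pot of pot4_mid; origin under its centre at the foot.
Things that resemble listed ones, but are neither listed nor needed, are in the scene too. Leave any purple or turquoise look-alike of the pot4 alone.

How it is judged:
By the outcome, as a careful person would: the job done as asked, in the order asked, and still so for the second after the job is handed in, with the robot touching nothing.
Of pot1, pot2, pot3, pot4 only 2 to 4 are there at a start; the rules pass over those that are not, and their reading is None.
At some moment in a run one of pot1, pot2, pot3, pot4, cap may be knocked a few centimetres aside while the robot is not near it.
It also fails if it takes over 210 s, if anything falls off the work surface, if the arm or the gripper's body presses on something with over 40 N, if the wrist force passes 120 N, or if a joint passes its speed limit or range.

## Working session

There is one attempt and no reset: what is moved stays moved. The work goes in short steps, Python scripts to look and compute and a shell command to move; the robot and the scene stay as the last step left them, time stands still between calls to the robot, and variables do not carry over. Pictures are saved under pics/ and viewed, and the job is handed in when it is done.

```bash
ls; mkdir -p pics; python3 - <<'E'
from cell import env
import cv2
o=env.get_obs(); print(o)
for n in ["scene","top","wrist"]:
    c=env.read_camera(n); cv2.imwrite(f"pics/{n}0.png",c["pixels"][:,:,::-1]); print(n,c["intrinsics"],c["R"],c["t"])
E
```

```text
pics
{'time_s': 0.0, 'qpos': array([-70.52405195,  18.43823429,  -4.01282158,  83.17444322,
         1.29396201,  78.54010203,  -3.26187031]), 'joint_velocities': array([-0.0766989 ,  0.0526157 , -0.01852966, -0.10283375,  0.01596041,
       -0.05067563,  0.00617299]), 'effort': array([-4.64404475e-04, -4.91294575e+01, -4.04298278e-01, -3.12526846e+01,
       -6.38725958e-02,  4.38307668e-02,  1.67934240e-04]), 'tool_pos': array([0.2079634 , 0.61530733, 0.24647446]), 'tool_rot': array([-1.79892392e+02,  5.55724943e-03,  1.61329147e+02]), 'force': array([ 0.88643359, -0.96560922, -0.36135157]), 'wrist_torque': array([-0.01331897, -0.0217262 , -0.01699896]), 'grip_width': 0.0870975261251764}
scene [[401.38264401   0.         255.24646372]
 [  0.         401.38264401 193.40039007]
 [  0.           0.           1.        ]] [[-0.44556953  0.89521473 -0.00764041]
 [ 0.74962903  0.36841534 -0.54984221]
 [-0.489412   -0.25072041 -0.8352336 ]] [ 0.23544289 -0.35911545  1.63434337]
top [[474.12279586   0.         248.40735793]
 [  0.         474.12279586 186.20149822]
 [  0.           0.           1.        ]] [[-0.01462262 -0.99987229 -0.00644882]
 [-0.98498666  0.01551382 -0.17193195]
 [ 0.17201004  0.00383791 -0.98508772]] [0.04067233 0.59880405 1.57908424]
wrist [[321.1147965   0.        258.0574868]
 [  0.        321.1147965 190.6955998]
 [  0.          0.          1.       ]] [[ 0.31974329  0.9475019  -0.00209358]
 [ 0.90423296 -0.30448018  0.29942374]
 [ 0.28306711 -0.09763182 -0.95411794]] [-0.64915138 -0.03834572  0.39280166]
```

View pics/scene0.png

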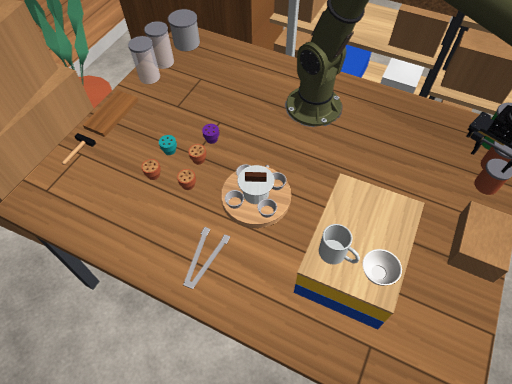

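View pics/top0.png

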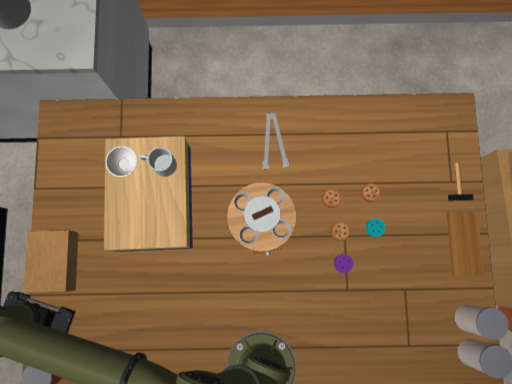

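View pics/wrist0.png

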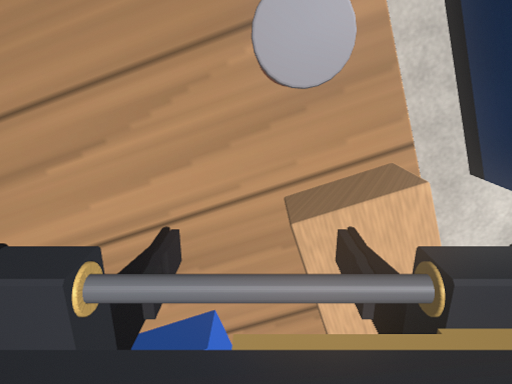

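The top view shows the feeder at about (262,215) and three terracotta pots at (331,198), (371,192) and (341,231). The look-alikes are turquoise at (376,228) and purple at (344,263). The crates are on the left, with the free half of the board (-x) in the lower part of that view.

```bash
cat > h.py <<'E'
from cell import env
import numpy as np, cv2
def bp(c,u,v,z):
    d=c["R"].T@np.linalg.inv(c["intrinsics"])@np.array([u,v,1.]); o=-c["R"].T@c["t"]
    return o+d*(z-o[2])/d[2]
def pj(c,X):
    p=c["intrinsics"]@(c["R"]@np.array(X,float)+c["t"]); return p[:2]/p[2]
def blobs(c,lo,hi,minA=30):
    hsv=cv2.cvtColor(c["pixels"],cv2.COLOR_RGB2HSV); m=cv2.inRange(hsv,lo,hi)
    n,l,s,ce=cv2.connectedComponentsWithStats(m)
    return [(s[i],ce[i]) for i in range(1,n) if s[i][4]>=minA]
def crop(c,u0,v0,u1,v1,name,k=6):
    im=cv2.resize(c["pixels"][v0:v1,u0:u1,::-1],None,fx=k,fy=k,interpolation=cv2.INTER_CUBIC); cv2.imwrite(name,im)
E
python3 - <<'E'
from h import *
c=env.read_camera("top"); crop(c,220,170,396,280,"pics/t1.png",4); 
s=env.read_camera("scene"); crop(s,130,110,310,235,"pics/s1.png",4)
for n,cc in (("top",c),("scene",s)):
  for st,ce in blobs(cc,(4,130,120),(11,255,255),40): print(n,st,ce,bp(cc,*ce,0.054))
E
```

```text
top [361 183  19  19  86] [368.40697674 193.25581395] [ 0.56803911 -0.37859242  0.054     ]
top [322 189  19  19  74] [329.33783784 199.62162162] [ 0.54812902 -0.24411801  0.054     ]
top [331 224  19  17  63] [337.63492063 233.93650794] [ 0.43086113 -0.26692996  0.054     ]
top [502 309  10  20  57] [508.19298246 318.36842105] [ 0.14759715 -0.81022384  0.054     ]
scene [ 83  76  29  33 596] [95.89932886 89.09060403] [ 0.35303909 -0.80441259  0.054     ]
scene [188 144  19  19 103] [199.05825243 153.4368932 ] [ 0.45604705 -0.25933421  0.054     ]
scene [141 159  20  19 109] [153.11009174 168.46788991] [ 0.58413417 -0.36854265  0.054     ]
scene [177 169  19  20 108] [188.32407407 178.92592593] [ 0.56820243 -0.23489838  0.054     ]
```

View pics/t1.png

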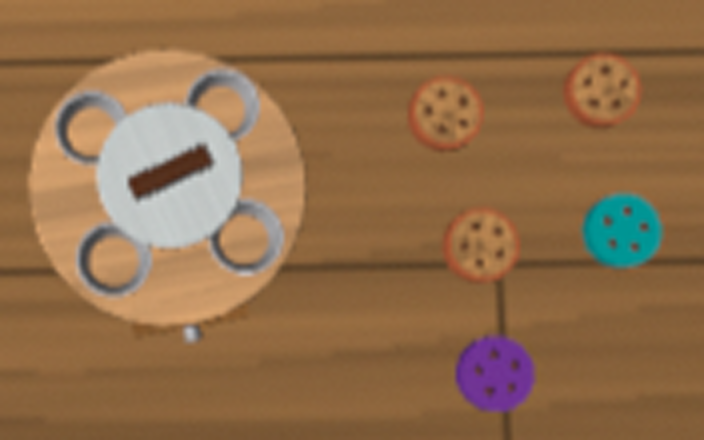

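View pics/s1.png

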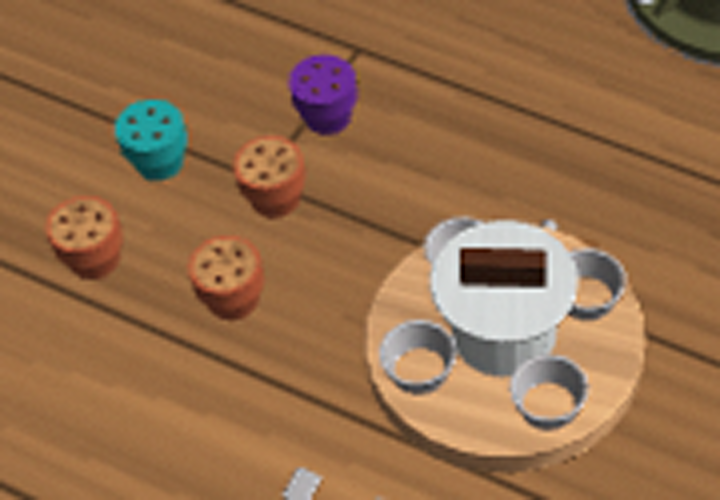

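```bash
python3 - <<'E'
from h import *
c=env.read_camera("top")
def p(x,y,z): return bp(c,220+(x+.5)/4-.5,170+(y+.5)/4-.5,z)
np.set_printoptions(precision=4,suppress=True)
for q in [(446,113),(603,90),(481,245)]: print("pot",p(*q,.054))
print("flange",p(170,176,.110)); e=p(135,190,.14),p(208,153,.14); print("bar",(e[0]+e[1])/2,np.degrees(np.arctan2(*(e[1]-e[0])[1::-1])))
S=[p(*q,.058) for q in [(91,127),(223,104),(246,237),(114,261)]]; ctr=np.mean(S,0);print("feeder",ctr)
for s in S: print(s,np.linalg.norm(s-ctr),np.degrees(np.arctan2(*(s-ctr)[1::-1])))
k=p(192,333,.03);print("knob",k,np.degrees(np.arctan2(*(k-ctr)[1::-1])))
print("deck",p(167,187,.03))
s=env.read_camera("scene")
def p(x,y,z): return bp(s,130+(x+.5)/4-.5,110+(y+.5)/4-.5,z)
for q in [(227,262),(84,222),(270,161)]: print("s pot",p(*q,.054))
print("s flange",p(505,280,.11))
for q in [(418,357),(549,394),(594,284),(455,246)]:print("s sock",p(*q,.044))
E
```

```text
pot [ 0.5541 -0.2505  0.054 ]
pot [ 0.5718 -0.3855  0.054 ]
pot [ 0.4411 -0.275   0.054 ]
flange [ 0.4972 -0.0123  0.11  ]
bar [ 0.4973 -0.0129  0.14  ] -63.92636130136805
feeder [ 0.4982 -0.0122  0.058 ]
[0.5461 0.0529 0.058 ] 0.08084318654606375 53.63250796439605
[ 0.5642 -0.06    0.058 ] 0.0815034619242316 -35.922161365331775
[ 0.4505 -0.0767  0.058 ] 0.08018004136983767 -126.52351035337352
[0.432  0.0349 0.058 ] 0.08129301337545272 144.54662379123272
knob [ 0.3719 -0.0304  0.03  ] -171.82708003383433
deck [ 0.4969 -0.0115  0.03  ]
s pot [ 0.5575 -0.2494  0.054 ]
s pot [ 0.5758 -0.3847  0.054 ]
s pot [ 0.445 -0.274  0.054]
s flange [ 0.5046 -0.0087  0.11  ]
s sock [ 0.5651 -0.0599  0.044 ]
s sock [0.5494 0.0534 0.044 ]
s sock [0.433  0.0405 0.044 ]
s sock [ 0.4496 -0.0851  0.044 ]
```

```bash
cat > go.py <<'E'
import sys
from h import *
# usage: go.py x y z yaw -> shift in present tool axes, rz
def plan(x,y,z,yaw=None):
    o=env.get_obs(); p=o["tool_pos"]; r=np.radians(o["tool_rot"])
    cx,cy,cz=np.cos(r);sx,sy,sz=np.sin(r)
    from scipy.spatial.transform import Rotation as Ro
    R=Ro.from_euler("xyz",o["tool_rot"],degrees=True).as_matrix()
    d=R.T@(np.array([x,y,z])-p)
    print("now",p.round(4),o["tool_rot"].round(2),"t",round(o["time_s"],2),"F",o["force"].round(1),"w",round(o["grip_width"],4))
    print("tool shift mm",(d*1000).round(1))
    if yaw is not None:
        Rt=Ro.from_euler("xyz",[180,0,yaw],degrees=True).as_matrix()
        v=Ro.from_matrix(R.T@Rt).as_rotvec(degrees=True); print("rotvec",v.round(2))
        print("shift after turn mm",((Rt.T@(np.array([x,y,z])-p))*1000).round(1))
if __name__=="__main__": plan(*map(float,sys.argv[1:]))
E
python3 -m creep '[{"rz":9,"tz":-0.01},{"rz":9,"tz":-0.01},{"rz":9,"tz":-0.01},{"rz":9,"tz":-0.01},{"rz":9,"tz":-0.01},{}]'
python3 go.py 0.497 -0.012 0.30 116
```

```text
now [0.208  0.6157 0.2473] [-179.98    0.    161.34] t 0.35 F [-0.7 -0.6  0.3] w 0.0871
tool shift mm [-474.7 -502.2  -52.5]
rotvec [-2.000e-02  1.000e-02  4.534e+01]
shift after turn mm [-690.9  -15.4  -52.7]$[0]: bad value
```

```bash

python3 -m creep '[{"tx":0,"ty":0,"tz":-0.01,"rx":0,"ry":0,"rz":9},{"tx":0,"ty":0,"tz":-0.01,"rx":0,"ry":0,"rz":9},{"tx":0,"ty":0,"tz":-0.01,"rx":0,"ry":0,"rz":9},{"tx":0,"ty":0,"tz":-0.01,"rx":0,"ry":0,"rz":9},{"tx":0,"ty":0,"tz":-0.01,"rx":0,"ry":0,"rz":9}]'
python3 go.py 0.497 -0.012 0.30 116
```

```text
time_s: 0.98
tool_pos: [0.208, 0.6158, 0.2978]
tool_rot: [-180.0, 0.0, 116.0]
force: [0.0, 0.4, -0.1]
grip_width: 0.0872
now [0.208  0.6158 0.2978] [-180.      0.    116.04] t 0.97 F [ 0.   0.4 -0.1] w 0.0872
tool shift mm [-690.9  -15.9   -2.1]
rotvec [-0.    0.    0.04]
shift after turn mm [-690.9  -15.5   -2.2]
```

```bash

python3 -m creep '[{"tx":-0.0576,"ty":-0.0013,"tz":0,"rx":0,"ry":0,"rz":0},{"tx":-0.0576,"ty":-0.0013,"tz":0,"rx":0,"ry":0,"rz":0},{"tx":-0.0576,"ty":-0.0013,"tz":0,"rx":0,"ry":0,"rz":0},{"tx":-0.0576,"ty":-0.0013,"tz":0,"rx":0,"ry":0,"rz":0},{"tx":-0.0576,"ty":-0.0013,"tz":0,"rx":0,"ry":0,"rz":0},{"tx":-0.0576,"ty":-0.0013,"tz":0,"rx":0,"ry":0,"rz":0},{"tx":-0.0576,"ty":-0.0013,"tz":0,"rx":0,"ry":0,"rz":0},{"tx":-0.0576,"ty":-0.0013,"tz":0,"rx":0,"ry":0,"rz":0},{"tx":-0.0576,"ty":-0.0013,"tz":0,"rx":0,"ry":0,"rz":0},{"tx":-0.0576,"ty":-0.0013,"tz":0,"rx":0,"ry":0,"rz":0},{"tx":-0.0576,"ty":-0.0013,"tz":0,"rx":0,"ry":0,"rz":0},{"tx":-0.0576,"ty":-0.0013,"tz":0,"rx":0,"ry":0,"rz":0},{"tx":0,"ty":0,"tz":0,"rx":0,"ry":0,"rz":0}]'
python3 go.py 0.497 -0.012 0.30 116
python3 - <<'E'
from h import *
c=env.read_camera("wrist"); cv2.imwrite("pics/w1.png",c["pixels"][:,:,::-1]); print(-c["R"].T@c["t"])
E
```

```text
time_s: 2.6
tool_pos: [0.5016, -0.016, 0.298]
tool_rot: [180.0, 0.1, 115.8]
force: [-0.1, 1.2, 0.7]
grip_width: 0.0872
now [ 0.5016 -0.016   0.298 ] [1.7997e+02 1.2000e-01 1.1580e+02] t 2.6 F [-0.1  1.2  0.7] w 0.0872
tool shift mm [ 5.6 -2.4 -2. ]
rotvec [ 0.03  0.12 -0.2 ]
shift after turn mm [ 5.6 -2.3 -2. ]
[0.46663107 0.05815745 0.43617309]
```

View pics/w1.png

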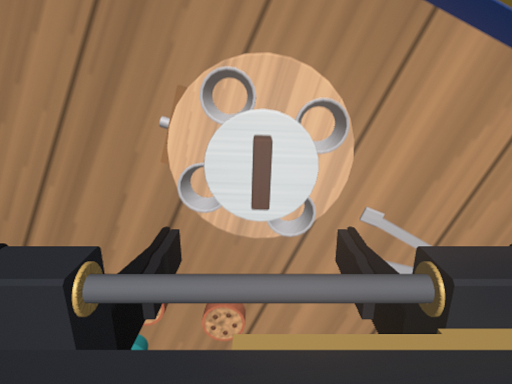

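```bash
cat >> h.py <<'E'
def planefit(c,mask,z,thick=1):
    # largest contour back-projected on plane z; returns circle fit (x,y,r)
    cs,_=cv2.findContours(mask,cv2.RETR_EXTERNAL,cv2.CHAIN_APPROX_NONE); q=max(cs,key=cv2.contourArea)
    P=np.array([bp(c,u,v,z)[:2] for u,v in q[:,0]])
    return P
def circ(P):
    A=np.c_[2*P,np.ones(len(P))]; s=np.linalg.lstsq(A,(P**2).sum(1),rcond=None)[0]
    r=np.sqrt(s[2]+s[0]**2+s[1]**2); return s[0],s[1],r
E
python3 - <<'E'
from h import *
np.set_printoptions(precision=4,suppress=True)
c=env.read_camera("wrist"); im=c["pixels"]
hsv=cv2.cvtColor(im,cv2.COLOR_RGB2HSV)
w=cv2.inRange(hsv,(0,0,170),(179,40,255)); w[240:]=0
w=cv2.morphologyEx(w,cv2.MORPH_OPEN,np.ones((13,13)))
P=planefit(c,w,.11); P=P[P[:,1]<9]; print("flange",circ(P)); 
m=(im.max(2)<110).astype(np.uint8)*255; m[:,:240]=0;m[:,285:]=0;m[:125]=0;m[220:]=0
cs,_=cv2.findContours(m,cv2.RETR_EXTERNAL,cv2.CHAIN_APPROX_NONE);q=max(cs,key=cv2.contourArea)
b=cv2.boxPoints(cv2.minAreaRect(q)); print(b); B=np.array([bp(c,*k,.14) for k in b]); print(B, B.mean(0))
for i in range(4):
  d=B[(i+1)%4]-B[i]; print(np.linalg.norm(d),np.degrees(np.arctan2(d[1],d[0])))
k=bp(c,163,122,.03); print("knob",k)
E
```

```text
flange (np.float64(0.49840816429640605), np.float64(-0.015155506419403553), np.float64(0.053406405045218895))
[[249.5272 211.9299]
 [252.9728 139.5701]
 [270.7421 140.4163]
 [267.2964 212.776 ]]
[[ 0.5089 -0.0457  0.14  ]
 [ 0.481   0.0199  0.14  ]
 [ 0.496   0.0264  0.14  ]
 [ 0.5251 -0.0388  0.14  ]] [ 0.5027 -0.0096  0.14  ]
0.07136873562658493 113.0643026060436
0.016380404114218743 23.33911018315287
0.07143582078835393 -65.98603373909984
0.017564205807308577 -156.86624088050934
knob [ 0.3767 -0.0248  0.03  ]
```

```bash
python3 go.py 0.499 -0.0115 0.141 115
```

```text
now [ 0.5006 -0.0107  0.2975] [ 1.8000e+02 -4.0000e-02  1.1625e+02] t 2.7 F [ 0.3  0.5 -0.4] w 0.0871
tool shift mm [-1.000e-01 -1.800e+00  1.565e+02]
rotvec [ 0.   -0.04  1.25]
shift after turn mm [ -0.   -1.8 156.5]
```

```bash
python3 -m creep '[{"tx":0,"ty":-0.0018,"tz":0.03,"rx":0,"ry":0,"rz":1.2},{"tx":0,"ty":0,"tz":0.04,"rx":0,"ry":0,"rz":0},{"tx":0,"ty":0,"tz":0.04,"rx":0,"ry":0,"rz":0},{"tx":0,"ty":0,"tz":0.03,"rx":0,"ry":0,"rz":0},{"tx":0,"ty":0,"tz":0.0165,"rx":0,"ry":0,"rz":0},{"tx":0,"ty":0,"tz":0,"rx":0,"ry":0,"rz":0},{"tx":0,"ty":0,"tz":0,"rx":0,"ry":0,"rz":0}]' 0.05
python3 go.py 0.499 -0.0115 0.139 115
python3 - <<'E'
from h import *
c=env.read_camera("wrist"); cv2.imwrite("pics/w2.png",c["pixels"][:,:,::-1])
E
```

```text
time_s: 3.58
tool_pos: [0.5, -0.0109, 0.1423]
tool_rot: [179.9, 0.0, 115.2]
force: [0.8, 0.4, 1.0]
grip_width: 0.0501
now [ 0.5    -0.0109  0.1423] [1.7988e+02 2.0000e-02 1.1517e+02] t 3.58 F [0.8 0.4 1. ] w 0.0501
tool shift mm [-0.1 -1.2  3.3]
rotvec [0.12 0.02 0.17]
shift after turn mm [-0.1 -1.2  3.3]
```

View pics/w2.png

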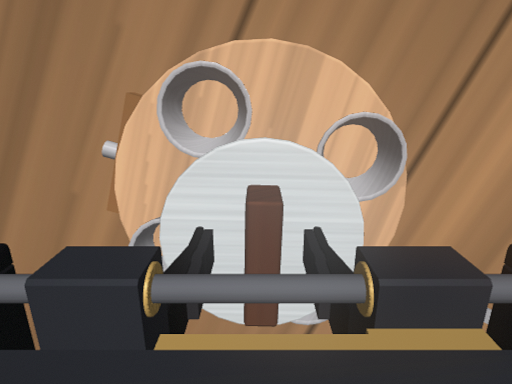

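The bar sits centred between the fingers, at about (263,250). I'll go down a little further and grip it.

```bash
python3 -m creep '[{"tx":0,"ty":-0.0006,"tz":0.0025,"rx":0,"ry":0,"rz":0},{"tx":0,"ty":0,"tz":0,"rx":0,"ry":0,"rz":0}]' 
python3 -m creep '[{"tx":0,"ty":0,"tz":0,"rx":0,"ry":0,"rz":0},{"tx":0,"ty":0,"tz":0,"rx":0,"ry":0,"rz":0},{"tx":0,"ty":0,"tz":0,"rx":0,"ry":0,"rz":0},{"tx":0,"ty":0,"tz":0,"rx":0,"ry":0,"rz":0},{"tx":0,"ty":0,"tz":0,"rx":0,"ry":0,"rz":0},{"tx":0,"ty":0,"tz":0,"rx":0,"ry":0,"rz":0}]' 0 40
python3 -c "from h import *;o=env.get_obs();print(o['wrist_torque'])"
```

```text
time_s: 3.88
tool_pos: [0.4987, -0.0116, 0.1389]
tool_rot: [180.0, -0.0, 115.1]
force: [0.7, -0.2, 0.1]
grip_width: 0.0505
time_s: 4.62
tool_pos: [0.5001, -0.0108, 0.139]
tool_rot: [179.8, 0.0, 115.1]
force: [4.0, 1.7, -3.3]
grip_width: 0.0176
[ 0.40513764 -1.1720848  -0.21412822]
```

```bash
python3 -m creep '[{"tx":0,"ty":0.0008,"tz":0.003,"rx":0,"ry":0,"rz":0},{"tx":0,"ty":0,"tz":0.0025,"rx":0,"ry":0,"rz":0},{"tx":0,"ty":0,"tz":0.0015,"rx":0,"ry":0,"rz":0},{"tx":0,"ty":0,"tz":0,"rx":0,"ry":0,"rz":0},{"tx":0,"ty":0,"tz":0,"rx":0,"ry":0,"rz":0}]' 
python3 -c "from h import *;o=env.get_obs();print(o['wrist_torque'])"
```

```text
time_s: 5.25
tool_pos: [0.5006, -0.0106, 0.1327]
tool_rot: [179.8, 0.0, 115.2]
force: [1.9, 2.2, 6.2]
grip_width: 0.0175
[ 0.41417654 -0.42201061 -0.03838167]
```

```bash
python3 -m creep '[{"tx":0,"ty":0,"tz":0,"rx":0,"ry":0,"rz":-5},{"tx":0,"ty":0,"tz":0,"rx":0,"ry":0,"rz":-5},{"tx":0,"ty":0,"tz":0,"rx":0,"ry":0,"rz":-6},{"tx":0,"ty":0,"tz":0,"rx":0,"ry":0,"rz":-6},{"tx":0,"ty":0,"tz":0,"rx":0,"ry":0,"rz":-6},{"tx":0,"ty":0,"tz":0,"rx":0,"ry":0,"rz":-6},{"tx":0,"ty":0,"tz":0,"rx":0,"ry":0,"rz":-6},{"tx":0,"ty":0,"tz":0,"rx":0,"ry":0,"rz":0}]' 
python3 -c "from h import *;o=env.get_obs();print(o['wrist_torque'])
c=env.read_camera('wrist'); cv2.imwrite('pics/w3.png',c['pixels'][:,:,::-1])"
```

```text
time_s: 6.25
tool_pos: [0.499, -0.0115, 0.1321]
tool_rot: [-180.0, -0.1, 155.2]
force: [-1.0, 0.9, 6.0]
grip_width: 0.0176
[0.0490089  0.23334433 0.04832337]
```

View pics/w3.png

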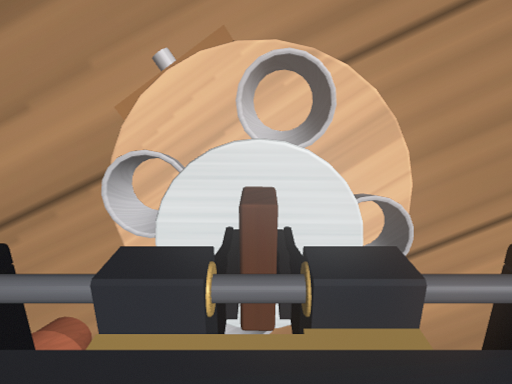

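The cap turns with the gripper: its bar is still vertical in the wrist view at about (258,255). I'll keep turning.

```bash
python3 -m creep '[{"tx":0,"ty":0,"tz":0,"rx":0,"ry":0,"rz":-6},{"tx":0,"ty":0,"tz":0,"rx":0,"ry":0,"rz":-6},{"tx":0,"ty":0,"tz":0,"rx":0,"ry":0,"rz":-6},{"tx":0,"ty":0,"tz":0,"rx":0,"ry":0,"rz":-6},{"tx":0,"ty":0,"tz":0,"rx":0,"ry":0,"rz":-4},{"tx":0,"ty":0,"tz":0,"rx":0,"ry":0,"rz":-2},{"tx":0,"ty":0,"tz":0,"rx":0,"ry":0,"rz":0},{"tx":0,"ty":0,"tz":0,"rx":0,"ry":0,"rz":0}]' 
python3 -c "from h import *;o=env.get_obs();print(o['wrist_torque'],o['qpos'])"
python3 -m creep '[{"tx":0,"ty":0,"tz":0,"rx":0,"ry":0,"rz":-2},{"tx":0,"ty":0,"tz":0,"rx":0,"ry":0,"rz":-1},{"tx":0,"ty":0,"tz":0,"rx":0,"ry":0,"rz":0}]' 
python3 -c "from h import *;o=env.get_obs();print(o['wrist_torque'])"
python3 -m creep '[{"tx":0,"ty":0,"tz":0,"rx":0,"ry":0,"rz":-2},{"tx":0,"ty":0,"tz":0,"rx":0,"ry":0,"rz":-1},{"tx":0,"ty":0,"tz":0,"rx":0,"ry":0,"rz":0}]' 
python3 -c "from h import *;o=env.get_obs();print(o['wrist_torque'])"
```

```text
time_s: 7.3
tool_pos: [0.4989, -0.0123, 0.132]
tool_rot: [-179.9, -0.1, -174.9]
force: [-1.3, -0.4, 6.7]
grip_width: 0.0175
[-0.28145872  0.22340856 -0.02850964] [-35.81818833   5.5878373   36.10054002 113.41158746  -3.65464465
  62.17954708  96.98121842]
time_s: 7.68
tool_pos: [0.4989, -0.0124, 0.132]
tool_rot: [-179.9, -0.1, -171.9]
force: [-1.5, 0.3, 5.4]
grip_width: 0.0176
[-0.31839494  0.17172044  0.00082483]
time_s: 8.05
tool_pos: [0.4989, -0.0124, 0.132]
tool_rot: [-179.9, -0.1, -168.9]
force: [-0.8, -0.8, 5.3]
grip_width: 0.0178
[-0.33368491  0.19743524 -0.0186988 ]
```

```bash
python3 -m creep '[{"tx":0,"ty":0,"tz":0,"rx":0,"ry":0,"rz":1},{"tx":0,"ty":0,"tz":-0.004,"rx":0,"ry":0,"rz":0},{"tx":0,"ty":0,"tz":-0.004,"rx":0,"ry":0,"rz":0},{"tx":0,"ty":0,"tz":-0.004,"rx":0,"ry":0,"rz":0},{"tx":0,"ty":0,"tz":0,"rx":0,"ry":0,"rz":0}]' 
python3 -c "from h import *;o=env.get_obs();print(o['wrist_torque'])"

```

```text
time_s: 8.68
tool_pos: [0.4992, -0.0119, 0.1437]
tool_rot: [-180.0, -0.0, -169.9]
force: [0.1, -2.4, 2.6]
grip_width: 0.0179
[-0.90051299 -0.0243825  -0.06199847]
```

```bash
python3 -m creep '[{"tx":0,"ty":0,"tz":-0.006,"rx":0,"ry":0,"rz":0},{"tx":0,"ty":0,"tz":-0.01,"rx":0,"ry":0,"rz":0},{"tx":0,"ty":0,"tz":-0.01,"rx":0,"ry":0,"rz":0},{"tx":0,"ty":0,"tz":-0.02,"rx":0,"ry":0,"rz":0},{"tx":0,"ty":0,"tz":-0.04,"rx":0,"ry":0,"rz":0},{"tx":0,"ty":0,"tz":-0.05,"rx":0,"ry":0,"rz":0},{"tx":0,"ty":0,"tz":-0.03,"rx":0,"ry":0,"rz":0},{"tx":0,"ty":0,"tz":0,"rx":0,"ry":0,"rz":0}]' 
python3 - <<'E'
from h import *
o=env.get_obs();print(o['wrist_torque'])
c=env.read_camera("wrist"); cv2.imwrite("pics/w4.png",c["pixels"][:,:,::-1])
c=env.read_camera("top"); cv2.imwrite("pics/t4.png",c["pixels"][:,:,::-1]); crop(c,95,120,195,260,"pics/t4b.png",4)
E
```

```text
time_s: 9.68
tool_pos: [0.5004, -0.011, 0.3122]
tool_rot: [179.9, 0.3, -169.8]
force: [0.2, 0.2, -2.9]
grip_width: 0.0179
[ 0.03409337  0.03371987 -0.0040593 ]
```

View pics/w4.png

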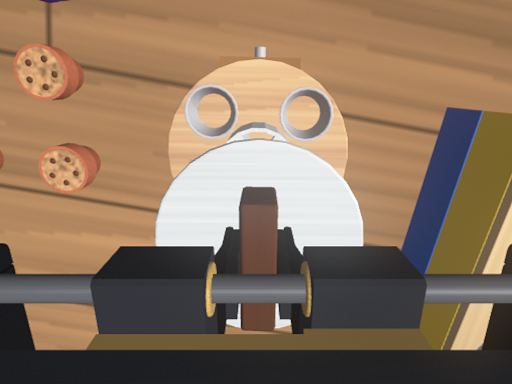

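View pics/t4.png

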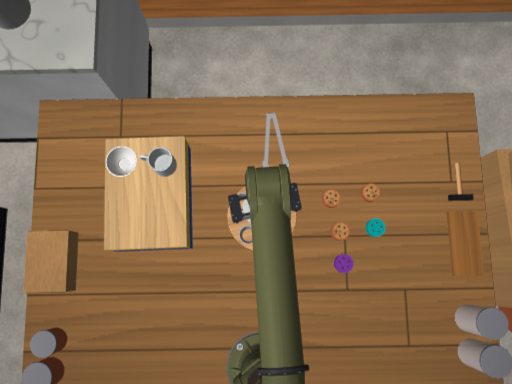

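View pics/t4b.png

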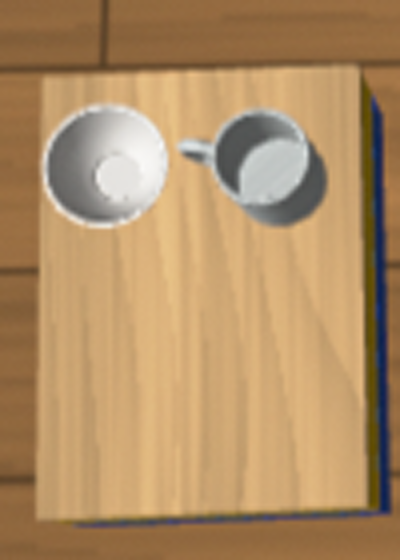

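The cap is out. The lower (-x) half of the board in the top view is empty, and the bowl and jug stand in the upper half.

```bash
python3 - <<'E'
from h import *
c=env.read_camera("top")
for x,y in [(42,75),(360,65),(368,507),(37,520),(260,395)]: print(bp(c,95+(x+.5)/4-.5,120+(y+.5)/4-.5,.16).round(4))
c=env.read_camera("wrist")
print(bp(c,260,51,.03),bp(c,260,51,.03)-[.499,-.012,0])
for u,v in ((211,111),(305,113)): print(bp(c,u,v,.058))
E
python3 go.py 0.48 0.28 0.312
```

```text
[0.7468 0.4978 0.16  ]
[0.7509 0.2374 0.16  ]
[0.3916 0.2281 0.16  ]
[0.3854 0.4882 0.16  ]
[0.4812 0.3145 0.16  ]
[ 0.37343766 -0.03170379  0.03      ] [-0.12556234 -0.01970379  0.03      ]
[ 0.45074995 -0.07644862  0.058     ]
[0.433456  0.0329299 0.058    ]
now [ 0.4983 -0.0111  0.3079] [ 1.7999e+02 -1.7000e-01 -1.6985e+02] t 9.88 F [-0.3 -0.1 -2.1] w 0.0179
tool shift mm [-33.3 289.8  -4.1]
```

```bash
python3 go.py 0.485 0.32 0.312; python3 -m creep '[{"tx":-0.0055,"ty":0.047,"tz":0,"rx":0,"ry":0,"rz":0},{"tx":-0.0065,"ty":0.047,"tz":0,"rx":0,"ry":0,"rz":0},{"tx":-0.0065,"ty":0.047,"tz":0,"rx":0,"ry":0,"rz":0},{"tx":-0.0065,"ty":0.047,"tz":0,"rx":0,"ry":0,"rz":0},{"tx":-0.0065,"ty":0.047,"tz":0,"rx":0,"ry":0,"rz":0},{"tx":-0.0065,"ty":0.047,"tz":0,"rx":0,"ry":0,"rz":0},{"tx":-0.0065,"ty":0.047,"tz":0,"rx":0,"ry":0,"rz":0},{"tx":0,"ty":0,"tz":0,"rx":0,"ry":0,"rz":0},{"tx":0,"ty":0,"tz":0,"rx":0,"ry":0,"rz":0}]'; python3 go.py 0.485 0.32 0.222
```

```text
now [ 0.4983 -0.0111  0.3079] [ 1.7999e+02 -1.7000e-01 -1.6985e+02] t 9.88 F [-0.3 -0.1 -2.1] w 0.0179
tool shift mm [-45.2 328.3  -4.1]
time_s: 11.0
tool_pos: [0.485, 0.3195, 0.308]
tool_rot: [-179.9, -0.1, -169.9]
force: [0.1, -1.4, -2.6]
grip_width: 0.0176
now [0.485  0.3195 0.308 ] [-1.7986e+02 -1.2000e-01 -1.6988e+02] t 11.0 F [ 0.1 -1.4 -2.6] w 0.0176
tool shift mm [-0.3  0.7 86. ]
```

```bash
python3 -m creep '[{"tx":0,"ty":0,"tz":0.03,"rx":0,"ry":0,"rz":0},{"tx":0,"ty":0,"tz":0.03,"rx":0,"ry":0,"rz":0},{"tx":0,"ty":0,"tz":0.015,"rx":0,"ry":0,"rz":0},{"tx":0,"ty":0,"tz":0.007,"rx":0,"ry":0,"rz":0},{"tx":0,"ty":0,"tz":0.004,"rx":0,"ry":0,"rz":0},{"tx":0,"ty":0,"tz":0,"rx":0,"ry":0,"rz":0},{"tx":0,"ty":0,"tz":0,"rx":0,"ry":0,"rz":0}]'
python3 -m creep '[{"tx":0,"ty":0,"tz":0.0015,"rx":0,"ry":0,"rz":0},{"tx":0,"ty":0,"tz":0.0015,"rx":0,"ry":0,"rz":0},{"tx":0,"ty":0,"tz":0,"rx":0,"ry":0,"rz":0},{"tx":0,"ty":0,"tz":0,"rx":0,"ry":0,"rz":0}]'
```

```text
time_s: 11.88
tool_pos: [0.4856, 0.3207, 0.2244]
tool_rot: [180.0, 0.1, -169.9]
force: [-0.3, 0.3, -2.1]
grip_width: 0.0175
time_s: 12.38
tool_pos: [0.4852, 0.3204, 0.2206]
tool_rot: [180.0, 0.0, -169.9]
force: [-0.4, -0.2, -2.6]
grip_width: 0.0177
```

```bash
python3 -m creep '[{"tx":0,"ty":0,"tz":0.001,"rx":0,"ry":0,"rz":0},{"tx":0,"ty":0,"tz":0.001,"rx":0,"ry":0,"rz":0},{"tx":0,"ty":0,"tz":0,"rx":0,"ry":0,"rz":0},{"tx":0,"ty":0,"tz":0,"rx":0,"ry":0,"rz":0}]'
```

```text
time_s: 12.88
tool_pos: [0.4853, 0.3205, 0.2191]
tool_rot: [180.0, 0.0, -169.9]
force: [-1.2, -0.7, 2.1]
grip_width: 0.0179
```

```bash
python3 -m creep '[{"tx":0,"ty":0,"tz":0,"rx":0,"ry":0,"rz":0},{"tx":0,"ty":0,"tz":0,"rx":0,"ry":0,"rz":0},{"tx":0,"ty":0,"tz":0,"rx":0,"ry":0,"rz":0},{"tx":0,"ty":0,"tz":-0.01,"rx":0,"ry":0,"rz":0},{"tx":0,"ty":0,"tz":-0.03,"rx":0,"ry":0,"rz":0},{"tx":0,"ty":0,"tz":-0.04,"rx":0,"ry":0,"rz":0},{"tx":0,"ty":0,"tz":-0.03,"rx":0,"ry":0,"rz":0},{"tx":0,"ty":0,"tz":0,"rx":0,"ry":0,"rz":0}]' 0.06; python3 - <<'E'
from h import *
c=env.read_camera("wrist"); cv2.imwrite("pics/w5.png",c["pixels"][:,:,::-1])
E
python3 go.py 0.554 -0.250 0.2 90
```

```text
time_s: 13.88
tool_pos: [0.4864, 0.321, 0.3322]
tool_rot: [179.8, 0.3, -169.9]
force: [0.8, -0.7, -0.9]
grip_width: 0.0597
now [0.4857 0.3207 0.33  ] [ 1.7992e+02  1.4000e-01 -1.6987e+02] t 13.93 F [-0.8  0.1 -1. ] w 0.0595
tool shift mm [  33.5 -574.   129.1]
rotvec [1.9000e-01 3.0000e-02 1.0013e+02]
shift after turn mm [-570.7   68.3  130. ]
```

View pics/w5.png

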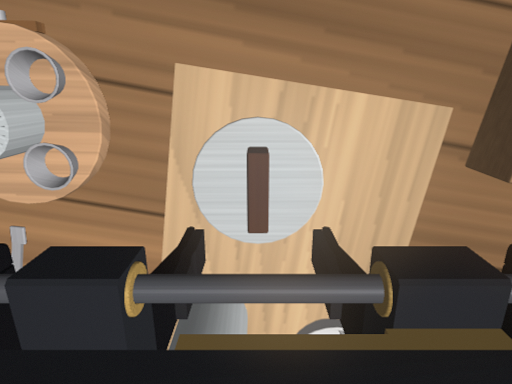

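The cap stands upright on the free part of the board. Next is pot A.

```bash
python3 -m creep '[{"tx":0,"ty":0,"tz":0,"rx":0,"ry":0,"rz":10},{"tx":0,"ty":0,"tz":0,"rx":0,"ry":0,"rz":10},{"tx":0,"ty":0,"tz":0,"rx":0,"ry":0,"rz":10},{"tx":0,"ty":0,"tz":0,"rx":0,"ry":0,"rz":10},{"tx":0,"ty":0,"tz":0,"rx":0,"ry":0,"rz":6},{"tx":0,"ty":0,"tz":0,"rx":0,"ry":0,"rz":0}]' 0.087;python3 go.py 0.555 -0.250 0.25 144
```

```text
time_s: 14.68
tool_pos: [0.4847, 0.3202, 0.3273]
tool_rot: [-179.9, -0.0, 144.2]
force: [-0.8, 1.1, 0.3]
grip_width: 0.0869
now [0.4847 0.3202 0.3273] [-1.7988e+02 -3.0000e-02  1.4421e+02] t 14.68 F [-0.8  1.1  0.3] w 0.0869
tool shift mm [-390.5 -421.2   78. ]
rotvec [-0.12 -0.03  0.21]
shift after turn mm [-392.  -420.    77.3]
```

```bash
python3 -m creep '[{"tx":-0.039,"ty":-0.042,"tz":0.007,"rx":0,"ry":0,"rz":0},{"tx":-0.039,"ty":-0.042,"tz":0.008,"rx":0,"ry":0,"rz":0},{"tx":-0.039,"ty":-0.042,"tz":0.008,"rx":0,"ry":0,"rz":0},{"tx":-0.039,"ty":-0.042,"tz":0.008,"rx":0,"ry":0,"rz":0},{"tx":-0.039,"ty":-0.042,"tz":0.008,"rx":0,"ry":0,"rz":0},{"tx":-0.039,"ty":-0.042,"tz":0.008,"rx":0,"ry":0,"rz":0},{"tx":-0.039,"ty":-0.042,"tz":0.008,"rx":0,"ry":0,"rz":0},{"tx":-0.039,"ty":-0.042,"tz":0.008,"rx":0,"ry":0,"rz":0},{"tx":-0.039,"ty":-0.042,"tz":0.007,"rx":0,"ry":0,"rz":0},{"tx":-0.039,"ty":-0.042,"tz":0.007,"rx":0,"ry":0,"rz":0},{"tx":0,"ty":0,"tz":0,"rx":0,"ry":0,"rz":0},{"tx":0,"ty":0,"tz":0,"rx":0,"ry":0,"rz":0}]'
python3 - <<'E'
from h import *
c=env.read_camera("wrist"); cv2.imwrite("pics/w6.png",c["pixels"][:,:,::-1])
c=env.read_camera("top"); crop(c,220,110,396,280,"pics/t6.png",3)
E
```

```text
time_s: 16.18
tool_pos: [0.5549, -0.248, 0.2508]
tool_rot: [-180.0, -0.1, 144.2]
force: [-0.0, -0.0, 0.0]
grip_width: 0.0871
```

View pics/w6.png

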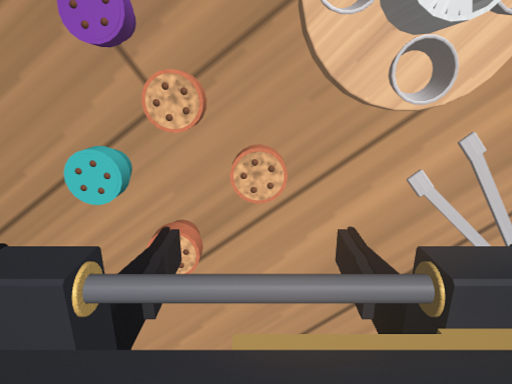

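View pics/t6.png

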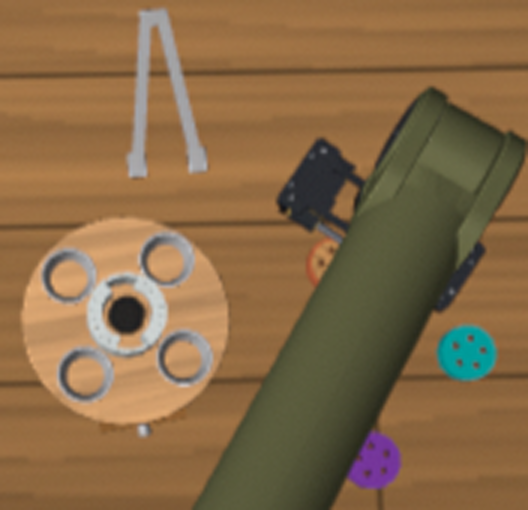

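Wrist view: pot A at (258,174), C at (173,100), B partly hidden near (178,250), and socket 2 at (424,68).

```bash
python3 - <<'E'
from h import *
c=env.read_camera("wrist")
for n,u,v,z in (("A",258.5,174.5,.054),("C",173,100,.054),("S2",424,68,.058)): print(n,bp(c,u,v,z).round(4))
E
python3 go.py 0.555 -0.250 0.049 144
python3 - <<'E'
from h import *
c=env.read_camera("wrist"); P=bp(c,258.5,174.5,.054)
import go; go.plan(P[0],P[1],.049,144)
E
```

```text
A [ 0.5607 -0.2488  0.054 ]
C [ 0.4477 -0.2736  0.054 ]
S2 [ 0.5669 -0.0562  0.058 ]
now [ 0.5557 -0.2464  0.2515] [ 1.7993e+02 -3.0000e-02  1.4434e+02] t 16.32 F [ 0.2  0.5 -0.3] w 0.0871
tool shift mm [ -1.6  -3.5 202.5]
rotvec [ 0.07 -0.03  0.34]
shift after turn mm [ -1.5  -3.3 202.5]
now [ 0.5557 -0.2466  0.2517] [ 1.7993e+02 -1.0000e-02  1.4433e+02] t 16.38 F [-0.3 -0.2  0.1] w 0.087
tool shift mm [ -5.6   1.  202.7]
rotvec [ 0.07 -0.01  0.33]
shift after turn mm [ -5.5   1.3 202.7]
```

```bash
python3 -m creep '[{"tx":-0.003,"ty":-0.0015,"tz":0.04,"rx":0,"ry":0,"rz":0},{"tx":0,"ty":0,"tz":0.05,"rx":0,"ry":0,"rz":0},{"tx":0,"ty":0,"tz":0.04,"rx":0,"ry":0,"rz":0},{"tx":0,"ty":0,"tz":0,"rx":0,"ry":0,"rz":0},{"tx":0,"ty":0,"tz":0,"rx":0,"ry":0,"rz":0}]'
python3 - <<'E'
from h import *
c=env.read_camera("wrist"); cv2.imwrite("pics/w7.png",c["pixels"][:,:,::-1])
E
```

```text
time_s: 17.0
tool_pos: [0.5579, -0.2513, 0.1234]
tool_rot: [179.9, 0.1, 144.2]
force: [-0.7, -0.6, 1.0]
grip_width: 0.0869
```

View pics/w7.png

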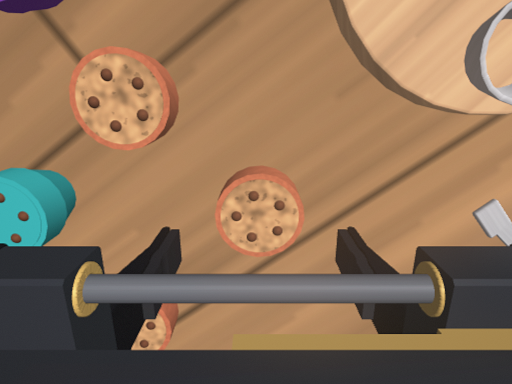

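```bash
python3 - <<'E'
from h import *
c=env.read_camera("wrist"); P=bp(c,259.5,214.5,.054);print(P)
import go; go.plan(P[0],P[1],.049,144)
E
```

```text
[ 0.5604165  -0.25134108  0.054     ]
now [ 0.5582 -0.2519  0.124 ] [179.91   0.21 144.17] t 17.1 F [0.  0.7 0.2] w 0.0873
tool shift mm [-1.2  1.6 75. ]
rotvec [0.09 0.21 0.17]
shift after turn mm [-1.5  1.7 75. ]
```

Well centred. I'll go down and grip the band.

```bash
python3 -m creep '[{"tx":-0.0005,"ty":0.001,"tz":0.035,"rx":0,"ry":0,"rz":0},{"tx":0,"ty":0,"tz":0.03,"rx":0,"ry":0,"rz":0},{"tx":0,"ty":0,"tz":0.01,"rx":0,"ry":0,"rz":0},{"tx":0,"ty":0,"tz":0,"rx":0,"ry":0,"rz":0}]'
python3 -m creep '[{"tx":0,"ty":0,"tz":0,"rx":0,"ry":0,"rz":0},{"tx":0,"ty":0,"tz":0,"rx":0,"ry":0,"rz":0},{"tx":0,"ty":0,"tz":0,"rx":0,"ry":0,"rz":0},{"tx":0,"ty":0,"tz":0,"rx":0,"ry":0,"rz":0},{"tx":0,"ty":0,"tz":0,"rx":0,"ry":0,"rz":0}]' 0.03 25; python3 go.py 0.5632 -0.059 0.2 144
```

```text
time_s: 17.6
tool_pos: [0.5582, -0.2512, 0.0474]
tool_rot: [180.0, 0.0, 144.1]
force: [0.6, 0.3, -0.1]
grip_width: 0.0868
time_s: 18.23
tool_pos: [0.5581, -0.2509, 0.0471]
tool_rot: [180.0, 0.0, 144.1]
force: [-0.2, -0.2, 4.6]
grip_width: 0.0614
now [ 0.5581 -0.2509  0.0471] [1.7997e+02 3.0000e-02 1.4414e+02] t 18.23 F [-0.2 -0.2  4.6] w 0.0614
tool shift mm [ 108.2  158.6 -152.9]
rotvec [0.03 0.03 0.14]
shift after turn mm [ 108.7  158.3 -152.9]
```

```bash
python3 -m creep '[{"tx":0,"ty":0,"tz":-0.03,"rx":0,"ry":0,"rz":0},{"tx":0,"ty":0,"tz":-0.05,"rx":0,"ry":0,"rz":0},{"tx":0,"ty":0,"tz":-0.04,"rx":0,"ry":0,"rz":0},{"tx":0.027,"ty":0.0395,"tz":0,"rx":0,"ry":0,"rz":0},{"tx":0.027,"ty":0.0395,"tz":0,"rx":0,"ry":0,"rz":0},{"tx":0.027,"ty":0.0395,"tz":0,"rx":0,"ry":0,"rz":0},{"tx":0.027,"ty":0.0395,"tz":0,"rx":0,"ry":0,"rz":0},{"tx":0,"ty":0,"tz":0,"rx":0,"ry":0,"rz":0},{"tx":0,"ty":0,"tz":0,"rx":0,"ry":0,"rz":0}]'
python3 - <<'E'
from h import *
c=env.read_camera("wrist"); cv2.imwrite("pics/w8.png",c["pixels"][:,:,::-1])
c=env.read_camera("scene"); crop(c,130,90,310,235,"pics/s8.png",4)
import go; go.plan(.5632,-.059,.1,144)
E
```

```text
time_s: 19.35
tool_pos: [0.5624, -0.0601, 0.1662]
tool_rot: [-179.9, -0.0, 144.1]
force: [0.1, -1.3, -1.5]
grip_width: 0.0615
now [ 0.5624 -0.0614  0.1664] [-1.7995e+02  2.0000e-02  1.4399e+02] t 19.45 F [-0.2  0.3 -1.4] w 0.0612
tool shift mm [ 0.8  2.4 66.4]
rotvec [-0.05  0.02 -0.01]
shift after turn mm [ 0.8  2.4 66.4]
```

View pics/w8.png

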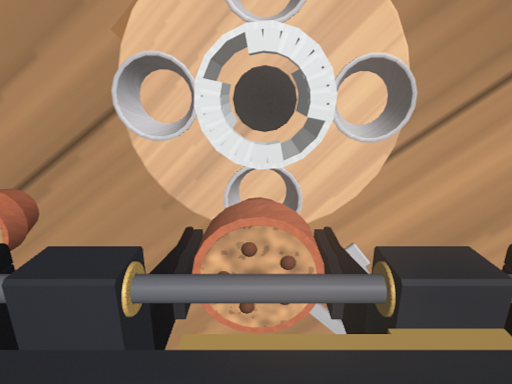

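View pics/s8.png

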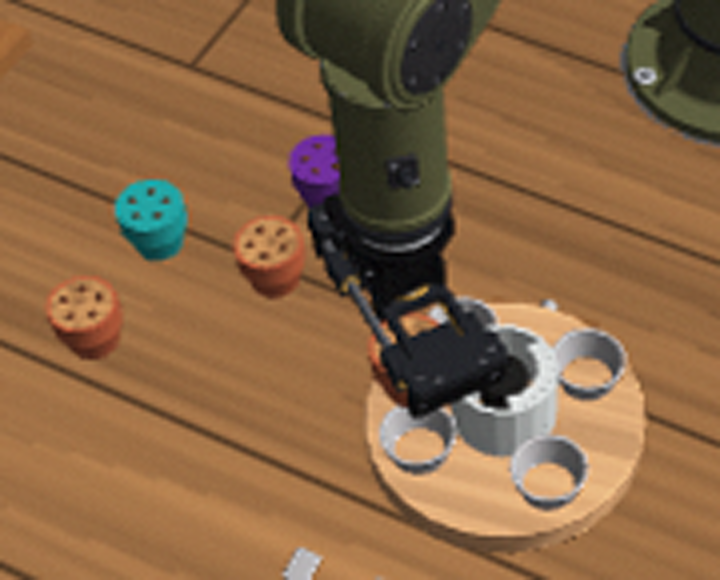

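The pot is held level above socket 2, whose mouth peeks out at about (263,190). The collar ring is centred near (265,94), with its slots visible.

```bash
python3 - <<'E'
from h import *
c=env.read_camera("wrist"); 
for n,u,v,z in (("collar",265,94,.096),("S3",154.5,96,.058),("S1",374,97,.058),("pot",259.5,277,.173)): print(n,bp(c,u,v,z).round(4))
E
```

```text
collar [ 0.5013 -0.0111  0.096 ]
S3 [ 0.4554 -0.0775  0.058 ]
S1 [0.5511 0.053  0.058 ]
pot [ 0.5651 -0.0619  0.173 ]
```

```bash
python3 -m creep '[{"tx":0,"ty":0.0025,"tz":0.02,"rx":0,"ry":0,"rz":0},{"tx":0,"ty":0,"tz":0.03,"rx":0,"ry":0,"rz":0},{"tx":0,"ty":0,"tz":0.012,"rx":0,"ry":0,"rz":0},{"tx":0,"ty":0,"tz":0.008,"rx":0,"ry":0,"rz":0},{"tx":0,"ty":0,"tz":0.005,"rx":0,"ry":0,"rz":0},{"tx":0,"ty":0,"tz":0.004,"rx":0,"ry":0,"rz":0},{"tx":0,"ty":0,"tz":0,"rx":0,"ry":0,"rz":0},{"tx":0,"ty":0,"tz":0,"rx":0,"ry":0,"rz":0}]'
python3 go.py .564 -.059 .082 144
```

```text
time_s: 20.5
tool_pos: [0.5645, -0.0575, 0.088]
tool_rot: [180.0, 0.0, 144.1]
force: [-0.2, -0.3, -1.5]
grip_width: 0.0615
now [ 0.5645 -0.0575  0.088 ] [1.7996e+02 3.0000e-02 1.4414e+02] t 20.5 F [-0.2 -0.3 -1.5] w 0.0615
tool shift mm [-0.4 -1.5  6. ]
rotvec [0.04 0.03 0.14]
shift after turn mm [-0.4 -1.5  6. ]
```

```bash
python3 -m creep '[{"tx":0,"ty":-0.0005,"tz":0.002,"rx":0,"ry":0,"rz":0},{"tx":0,"ty":0,"tz":0.002,"rx":0,"ry":0,"rz":0},{"tx":0,"ty":0,"tz":0.0015,"rx":0,"ry":0,"rz":0},{"tx":0,"ty":0,"tz":0,"rx":0,"ry":0,"rz":0},{"tx":0,"ty":0,"tz":0,"rx":0,"ry":0,"rz":0}]'
```

```text
time_s: 21.12
tool_pos: [0.5653, -0.0582, 0.0834]
tool_rot: [179.9, 0.1, 144.1]
force: [1.8, -0.3, 5.1]
grip_width: 0.0613
```

```bash
python3 -m creep '[{"tx":0,"ty":0,"tz":0,"rx":0,"ry":0,"rz":0},{"tx":0,"ty":0,"tz":0,"rx":0,"ry":0,"rz":0},{"tx":0,"ty":0,"tz":0,"rx":0,"ry":0,"rz":0},{"tx":0,"ty":0,"tz":-0.02,"rx":0,"ry":0,"rz":0},{"tx":0,"ty":0,"tz":-0.04,"rx":0,"ry":0,"rz":0},{"tx":0,"ty":0,"tz":-0.05,"rx":0,"ry":0,"rz":0},{"tx":0,"ty":0,"tz":-0.04,"rx":0,"ry":0,"rz":0},{"tx":0,"ty":0,"tz":0,"rx":0,"ry":0,"rz":0},{"tx":0,"ty":0,"tz":0,"rx":0,"ry":0,"rz":0}]' 0.08
python3 - <<'E'
from h import *
c=env.read_camera("wrist"); cv2.imwrite("pics/w9.png",c["pixels"][:,:,::-1])
c=env.read_camera("scene"); crop(c,130,90,310,235,"pics/s9.png",4)
import go; go.plan(.445,-.274,.15,54)
E
```

```text
time_s: 22.25
tool_pos: [0.5637, -0.0577, 0.2323]
tool_rot: [180.0, -0.0, 144.1]
force: [0.3, -0.1, 0.3]
grip_width: 0.08
now [ 0.5632 -0.0577  0.2311] [-1.7994e+02 -9.0000e-02  1.4414e+02] t 22.35 F [ 0.  -0.3 -0.3] w 0.08
tool shift mm [ -31.1 -244.5   81.3]
rotvec [-1.200e-01 -3.000e-02  9.014e+01]
shift after turn mm [-244.5   31.5   81.1]
```

View pics/w9.png

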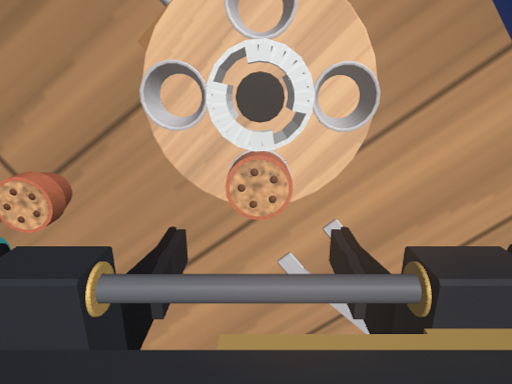

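View pics/s9.png

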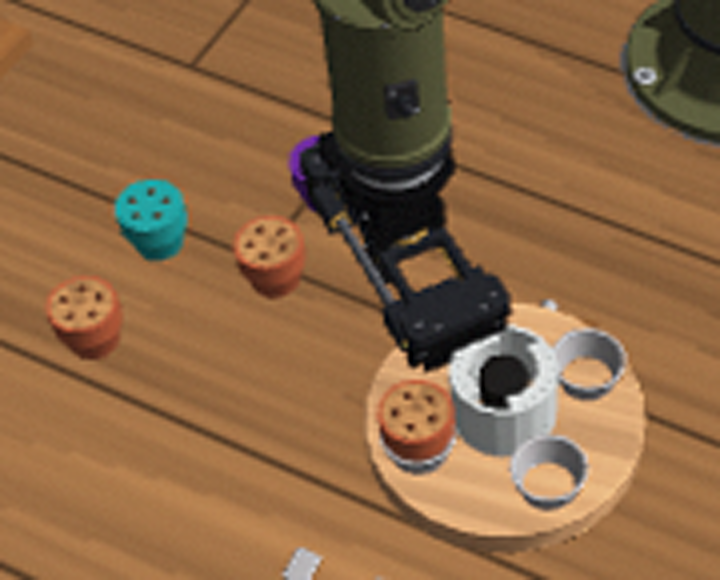

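Pot A sits in socket 2, upright and with its band clear of the socket: (258,187) in the wrist view, (417,415) in the scene crop. Next is pot C.

```bash
python3 -m creep '[{"tx":0,"ty":0,"tz":0,"rx":0,"ry":0,"rz":10},{"tx":0,"ty":0,"tz":0,"rx":0,"ry":0,"rz":10},{"tx":0,"ty":0,"tz":0,"rx":0,"ry":0,"rz":10},{"tx":0,"ty":0,"tz":0,"rx":0,"ry":0,"rz":10},{"tx":0,"ty":0,"tz":0,"rx":0,"ry":0,"rz":10},{"tx":0,"ty":0,"tz":0,"rx":0,"ry":0,"rz":10},{"tx":0,"ty":0,"tz":0,"rx":0,"ry":0,"rz":10},{"tx":0,"ty":0,"tz":0,"rx":0,"ry":0,"rz":10},{"tx":0,"ty":0,"tz":0,"rx":0,"ry":0,"rz":10},{"tx":-0.049,"ty":0.0063,"tz":0.01,"rx":0,"ry":0,"rz":0},{"tx":-0.049,"ty":0.0063,"tz":0.01,"rx":0,"ry":0,"rz":0},{"tx":-0.049,"ty":0.0063,"tz":0.01,"rx":0,"ry":0,"rz":0},{"tx":-0.049,"ty":0.0063,"tz":0.02,"rx":0,"ry":0,"rz":0},{"tx":-0.049,"ty":0.0063,"tz":0.03,"rx":0,"ry":0,"rz":0},{"tx":0,"ty":0,"tz":0.02,"rx":0,"ry":0,"rz":0},{"tx":0,"ty":0,"tz":0,"rx":0,"ry":0,"rz":0},{"tx":0,"ty":0,"tz":0,"rx":0,"ry":0,"rz":0}]' 0.087
python3 - <<'E'
from h import *
c=env.read_camera("wrist"); cv2.imwrite("pics/w10.png",c["pixels"][:,:,::-1])
import go; go.plan(.4445,-.274,.048,54)
E
```

```text
time_s: 24.48
tool_pos: [0.447, -0.2739, 0.1323]
tool_rot: [180.0, 0.0, 54.3]
force: [0.6, -0.5, 0.6]
grip_width: 0.087
now [ 0.4473 -0.274   0.1327] [ 1.7995e+02 -2.0000e-02  5.4290e+01] t 24.52 F [ 0.7  0.8 -0. ] w 0.0872
tool shift mm [-1.7 -2.3 84.7]
rotvec [ 0.05 -0.02  0.29]
shift after turn mm [-1.6 -2.2 84.7]
```

View pics/w10.png

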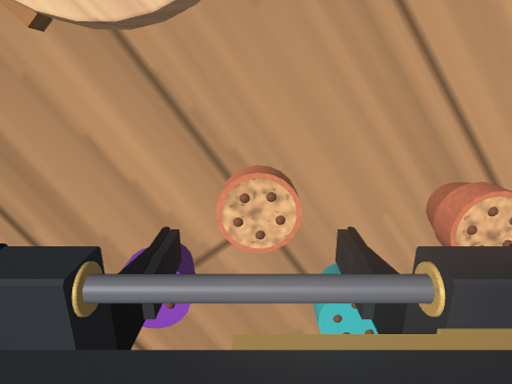

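Pot C is centred at (259,211), the same place in view as pot A before its grasp. Going down to grip it.

```bash
python3 -m creep '[{"tx":-0.0005,"ty":0,"tz":0.04,"rx":0,"ry":0,"rz":0},{"tx":0,"ty":0,"tz":0.03,"rx":0,"ry":0,"rz":0},{"tx":0,"ty":0,"tz":0.014,"rx":0,"ry":0,"rz":0},{"tx":0,"ty":0,"tz":0,"rx":0,"ry":0,"rz":0},{"tx":0,"ty":0,"tz":0,"rx":0,"ry":0,"rz":0}]'
python3 -m creep '[{"tx":0,"ty":0,"tz":0,"rx":0,"ry":0,"rz":0},{"tx":0,"ty":0,"tz":0,"rx":0,"ry":0,"rz":0},{"tx":0,"ty":0,"tz":0,"rx":0,"ry":0,"rz":0},{"tx":0,"ty":0,"tz":0,"rx":0,"ry":0,"rz":0},{"tx":0,"ty":0,"tz":0,"rx":0,"ry":0,"rz":0}]' 0.03 25; python3 -m creep '[{"tx":0,"ty":0,"tz":-0.03,"rx":0,"ry":0,"rz":0},{"tx":0,"ty":0,"tz":-0.05,"rx":0,"ry":0,"rz":0},{"tx":0,"ty":0,"tz":-0.04,"rx":0,"ry":0,"rz":0}]'; python3 go.py 0.453 -0.0762 0.165 54
```

```text
time_s: 25.15
tool_pos: [0.4467, -0.2758, 0.0493]
tool_rot: [179.9, -0.0, 54.2]
force: [-0.0, 0.5, 0.5]
grip_width: 0.0871
time_s: 25.78
tool_pos: [0.4459, -0.2754, 0.0483]
tool_rot: [180.0, -0.0, 54.1]
force: [0.9, 0.7, 3.3]
grip_width: 0.0613
time_s: 26.15
tool_pos: [0.4453, -0.2755, 0.1691]
tool_rot: [-180.0, 0.0, 54.1]
force: [0.9, 0.2, -1.4]
grip_width: 0.0612
now [ 0.4453 -0.2755  0.1691] [-1.7998e+02  2.0000e-02  5.4100e+01] t 26.15 F [ 0.9  0.2 -1.4] w 0.0612
tool shift mm [ 166.  -110.6    4.1]
rotvec [-0.02  0.02  0.1 ]
shift after turn mm [ 165.8 -110.9    4.1]
```

```bash
python3 -m creep '[{"tx":0.0415,"ty":-0.0277,"tz":0,"rx":0,"ry":0,"rz":0},{"tx":0.0415,"ty":-0.0277,"tz":0,"rx":0,"ry":0,"rz":0},{"tx":0.0415,"ty":-0.0277,"tz":0,"rx":0,"ry":0,"rz":0},{"tx":0.0415,"ty":-0.0277,"tz":0,"rx":0,"ry":0,"rz":0},{"tx":0,"ty":0,"tz":0,"rx":0,"ry":0,"rz":0},{"tx":0,"ty":0,"tz":0,"rx":0,"ry":0,"rz":0}]'
python3 - <<'E'
from h import *
c=env.read_camera("wrist"); cv2.imwrite("pics/w11.png",c["pixels"][:,:,::-1])
import go; go.plan(.453,-.0762,.083,54)
E
```

```text
time_s: 26.9
tool_pos: [0.4527, -0.0766, 0.1678]
tool_rot: [-180.0, 0.0, 54.1]
force: [-0.1, -0.3, -1.1]
grip_width: 0.0612
now [ 0.4528 -0.0773  0.1678] [-1.800e+02  4.000e-02  5.403e+01] t 26.95 F [ 0.2 -0.6 -1.4] w 0.0613
tool shift mm [ 1.1 -0.4 84.8]
rotvec [-0.    0.04  0.03]
shift after turn mm [ 1.  -0.4 84.8]
```

View pics/w11.png

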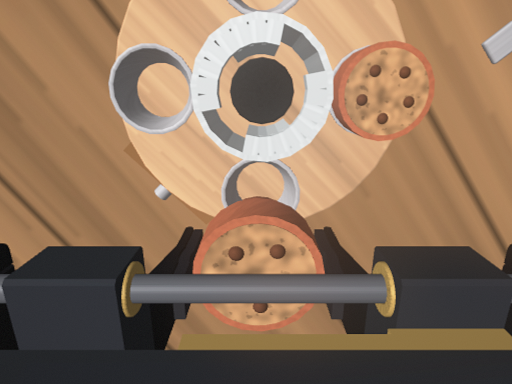

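```bash
python3 -m creep '[{"tx":0,"ty":0,"tz":0.02,"rx":0,"ry":0,"rz":0},{"tx":0,"ty":0,"tz":0.03,"rx":0,"ry":0,"rz":0},{"tx":0,"ty":0,"tz":0.012,"rx":0,"ry":0,"rz":0},{"tx":0,"ty":0,"tz":0.008,"rx":0,"ry":0,"rz":0},{"tx":0,"ty":0,"tz":0.005,"rx":0,"ry":0,"rz":0},{"tx":0,"ty":0,"tz":0.004,"rx":0,"ry":0,"rz":0},{"tx":0,"ty":0,"tz":0,"rx":0,"ry":0,"rz":0},{"tx":0,"ty":0,"tz":0,"rx":0,"ry":0,"rz":0}]'
python3 go.py .453 -.0762 .083 54
```

```text
time_s: 27.95
tool_pos: [0.4536, -0.0759, 0.0894]
tool_rot: [180.0, -0.0, 54.1]
force: [1.0, 0.0, -2.1]
grip_width: 0.0613
now [ 0.4536 -0.0759  0.0894] [ 1.7996e+02 -5.0000e-02  5.4140e+01] t 27.95 F [ 1.   0.  -2.1] w 0.0613
tool shift mm [-0.6 -0.3  6.4]
rotvec [ 0.04 -0.05  0.14]
shift after turn mm [-0.6 -0.3  6.4]
```

```bash
python3 -m creep '[{"tx":0,"ty":0,"tz":0.002,"rx":0,"ry":0,"rz":0},{"tx":0,"ty":0,"tz":0.002,"rx":0,"ry":0,"rz":0},{"tx":0,"ty":0,"tz":0.0015,"rx":0,"ry":0,"rz":0},{"tx":0,"ty":0,"tz":0,"rx":0,"ry":0,"rz":0},{"tx":0,"ty":0,"tz":0,"rx":0,"ry":0,"rz":0}]'
```

```text
time_s: 28.58
tool_pos: [0.4547, -0.0757, 0.0843]
tool_rot: [179.8, -0.1, 54.1]
force: [5.2, 1.9, 2.4]
grip_width: 0.0612
```

```bash
python3 -m creep '[{"tx":0.002,"ty":0.0008,"tz":0.001,"rx":0,"ry":0,"rz":0},{"tx":0,"ty":0,"tz":0,"rx":0,"ry":0,"rz":0}]';  python3 -m creep '[{"tx":0,"ty":0,"tz":0,"rx":0,"ry":0,"rz":0},{"tx":0,"ty":0,"tz":0,"rx":0,"ry":0,"rz":0},{"tx":0,"ty":0,"tz":0,"rx":0,"ry":0,"rz":0},{"tx":0,"ty":0,"tz":-0.02,"rx":0,"ry":0,"rz":0},{"tx":0,"ty":0,"tz":-0.04,"rx":0,"ry":0,"rz":0},{"tx":0,"ty":0,"tz":-0.05,"rx":0,"ry":0,"rz":0},{"tx":0,"ty":0,"tz":-0.04,"rx":0,"ry":0,"rz":0},{"tx":0,"ty":0,"tz":0,"rx":0,"ry":0,"rz":0},{"tx":0,"ty":0,"tz":0,"rx":0,"ry":0,"rz":0}]' 0.08
python3 - <<'E'
from h import *
c=env.read_camera("wrist"); cv2.imwrite("pics/w12.png",c["pixels"][:,:,::-1])
c=env.read_camera("scene"); crop(c,130,90,310,235,"pics/s12.png",4)
c=env.read_camera("top"); cv2.imwrite("pics/t12.png",c["pixels"][:,:,::-1])
import go; go.plan(.574,-.384,.14,54)
E
```

```text
time_s: 28.82
tool_pos: [0.4553, -0.0754, 0.0832]
tool_rot: [180.0, 0.0, 54.1]
force: [0.9, -1.0, 9.1]
grip_width: 0.0614
time_s: 29.95
tool_pos: [0.4538, -0.0749, 0.2313]
tool_rot: [-179.9, 0.1, 54.1]
force: [-0.6, 0.3, 0.3]
grip_width: 0.08
now [ 0.4538 -0.0749  0.2311] [-1.7989e+02  1.5000e-01  5.4120e+01] t 30.1 F [ 0.8  0.5 -0.3] w 0.0801
tool shift mm [-179.8  278.7   91. ]
rotvec [-0.11  0.15  0.12]
shift after turn mm [-179.4  278.9   91.1]
```

View pics/w12.png

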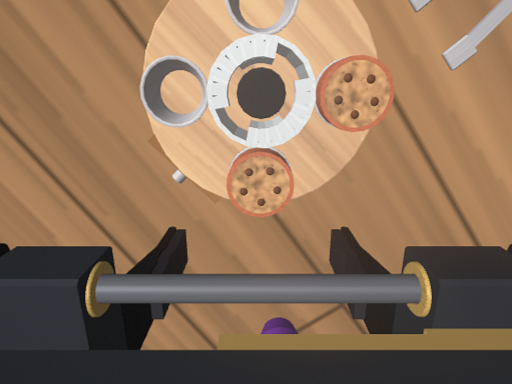

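View pics/s12.png

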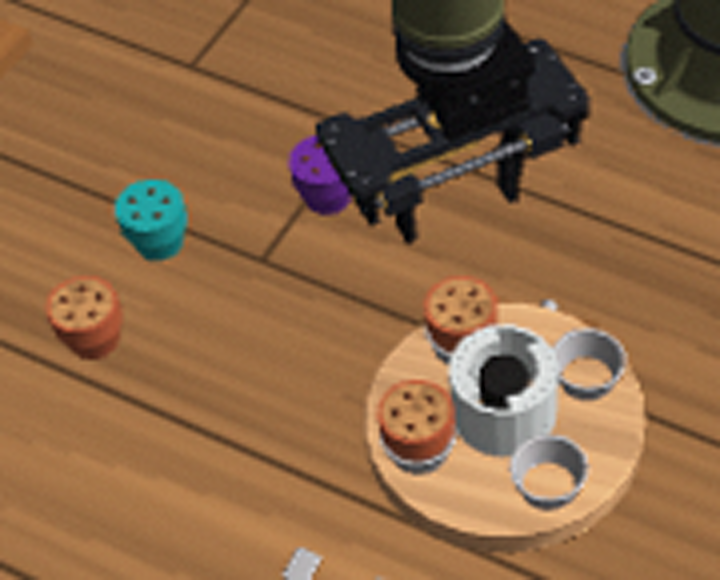

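View pics/t12.png

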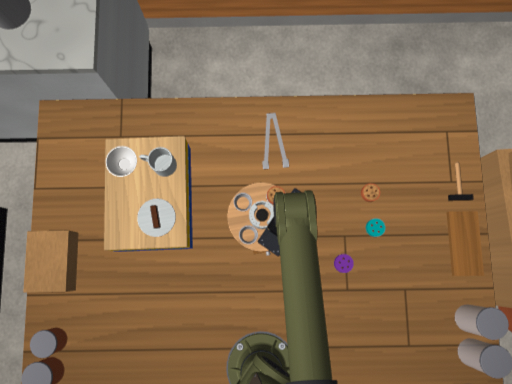

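Pots A and C are seated, at (355,93) and (260,183) in the wrist view. Pot B is unchanged at (371,192) in the top view, so I'll go there.

```bash
python3 -m creep '[{"tx":-0.030,"ty":0.0469,"tz":0,"rx":0,"ry":0,"rz":0},{"tx":-0.030,"ty":0.0469,"tz":0.01,"rx":0,"ry":0,"rz":0},{"tx":-0.030,"ty":0.0469,"tz":0.01,"rx":0,"ry":0,"rz":0},{"tx":-0.030,"ty":0.0469,"tz":0.02,"rx":0,"ry":0,"rz":0},{"tx":-0.030,"ty":0.0469,"tz":0.02,"rx":0,"ry":0,"rz":0},{"tx":-0.030,"ty":0.0469,"tz":0.02,"rx":0,"ry":0,"rz":0},{"tx":0,"ty":0,"tz":0.02,"rx":0,"ry":0,"rz":0},{"tx":0,"ty":0,"tz":0,"rx":0,"ry":0,"rz":0},{"tx":0,"ty":0,"tz":0,"rx":0,"ry":0,"rz":0}]' 0.087
python3 - <<'E'
from h import *
c=env.read_camera("wrist"); cv2.imwrite("pics/w13.png",c["pixels"][:,:,::-1])
import go; go.plan(.576,-.386,.048,54)
E
```

```text
time_s: 31.22
tool_pos: [0.5776, -0.3821, 0.1329]
tool_rot: [-179.9, -0.1, 54.3]
force: [-0.2, 0.4, 0.3]
grip_width: 0.087
now [ 0.5779 -0.3822  0.1336] [ 1.7999e+02 -7.0000e-02  5.4270e+01] t 31.27 F [-0.3 -0.1 -0.8] w 0.0869
tool shift mm [-4.3  0.7 85.5]
rotvec [ 0.01 -0.07  0.27]
shift after turn mm [-4.2  0.7 85.6]
```

View pics/w13.png

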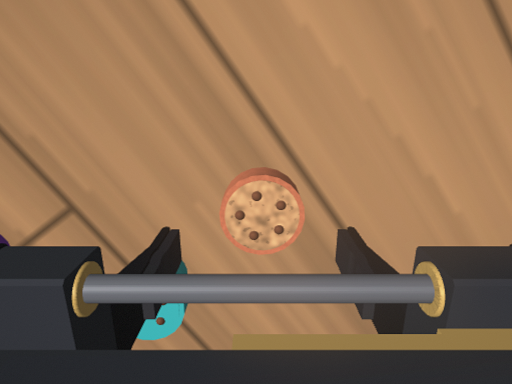

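```bash
python3 -m creep '[{"tx":-0.0025,"ty":0.0015,"tz":0.04,"rx":0,"ry":0,"rz":0},{"tx":0,"ty":0,"tz":0.03,"rx":0,"ry":0,"rz":0},{"tx":0,"ty":0,"tz":0.015,"rx":0,"ry":0,"rz":0},{"tx":0,"ty":0,"tz":0,"rx":0,"ry":0,"rz":0},{"tx":0,"ty":0,"tz":0,"rx":0,"ry":0,"rz":0}]'
python3 -m creep '[{"tx":0,"ty":0,"tz":0,"rx":0,"ry":0,"rz":0},{"tx":0,"ty":0,"tz":0,"rx":0,"ry":0,"rz":0},{"tx":0,"ty":0,"tz":0,"rx":0,"ry":0,"rz":0},{"tx":0,"ty":0,"tz":0,"rx":0,"ry":0,"rz":0},{"tx":0,"ty":0,"tz":0,"rx":0,"ry":0,"rz":0}]' 0.03 25; python3 -m creep '[{"tx":0,"ty":0,"tz":-0.03,"rx":0,"ry":0,"rz":0},{"tx":0,"ty":0,"tz":-0.05,"rx":0,"ry":0,"rz":0},{"tx":0,"ty":0,"tz":-0.06,"rx":0,"ry":0,"rz":0},{"tx":0,"ty":0,"tz":0,"rx":0,"ry":0,"rz":0}]'; python3 go.py 0.5485 0.053 0.165 54
```

```text
time_s: 31.9
tool_pos: [0.5775, -0.3872, 0.0493]
tool_rot: [179.9, -0.0, 54.2]
force: [0.3, -0.9, 1.2]
grip_width: 0.0871
time_s: 32.52
tool_pos: [0.5766, -0.387, 0.0478]
tool_rot: [-180.0, -0.0, 54.1]
force: [0.5, -0.3, 1.0]
grip_width: 0.0612
time_s: 33.02
tool_pos: [0.578, -0.3893, 0.1929]
tool_rot: [179.6, -0.0, 54.1]
force: [-0.6, -0.2, -1.7]
grip_width: 0.0613
now [ 0.578  -0.3893  0.1929] [ 1.7955e+02 -1.0000e-02  5.4110e+01] t 33.02 F [-0.6 -0.2 -1.7] w 0.0613
tool shift mm [ 341.  -283.4   25.8]
rotvec [ 0.45 -0.01  0.11]
shift after turn mm [ 340.5 -283.9   27.9]
```

```bash
python3 -m creep '[{"tx":0.0425,"ty":-0.0354,"tz":0,"rx":0,"ry":0,"rz":0},{"tx":0.0425,"ty":-0.0354,"tz":0,"rx":0,"ry":0,"rz":0},{"tx":0.0425,"ty":-0.0354,"tz":0,"rx":0,"ry":0,"rz":0},{"tx":0.0425,"ty":-0.0354,"tz":0,"rx":0,"ry":0,"rz":0},{"tx":0.0425,"ty":-0.0354,"tz":0,"rx":0,"ry":0,"rz":0},{"tx":0.0425,"ty":-0.0354,"tz":0,"rx":0,"ry":0,"rz":0},{"tx":0.0425,"ty":-0.0354,"tz":0,"rx":0,"ry":0,"rz":0},{"tx":0.0425,"ty":-0.0354,"tz":0,"rx":0,"ry":0,"rz":0},{"tx":0,"ty":0,"tz":0.02,"rx":0,"ry":0,"rz":0},{"tx":0,"ty":0,"tz":0,"rx":0,"ry":0,"rz":0},{"tx":0,"ty":0,"tz":0,"rx":0,"ry":0,"rz":0}]'
python3 - <<'E'
from h import *
c=env.read_camera("wrist"); cv2.imwrite("pics/w14.png",c["pixels"][:,:,::-1])
c=env.read_camera("scene"); crop(c,130,90,310,235,"pics/s14.png",4)
import go; go.plan(.5485,.053,.083,54)
E
```

```text
time_s: 34.4
tool_pos: [0.5462, 0.0525, 0.1677]
tool_rot: [-180.0, 0.1, 53.9]
force: [-0.1, -0.4, -1.0]
grip_width: 0.0613
now [0.5467 0.0527 0.1682] [-1.7999e+02 -2.0000e-02  5.3950e+01] t 34.5 F [-0.1 -0.1 -1.7] w 0.0613
tool shift mm [ 1.2  1.3 85.2]
rotvec [-0.01 -0.02 -0.05]
shift after turn mm [ 1.3  1.3 85.2]
```

View pics/w14.png

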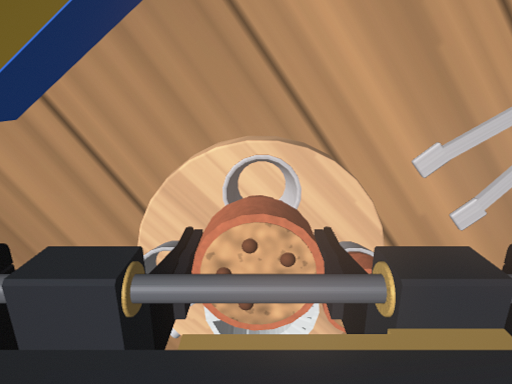

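View pics/s14.png

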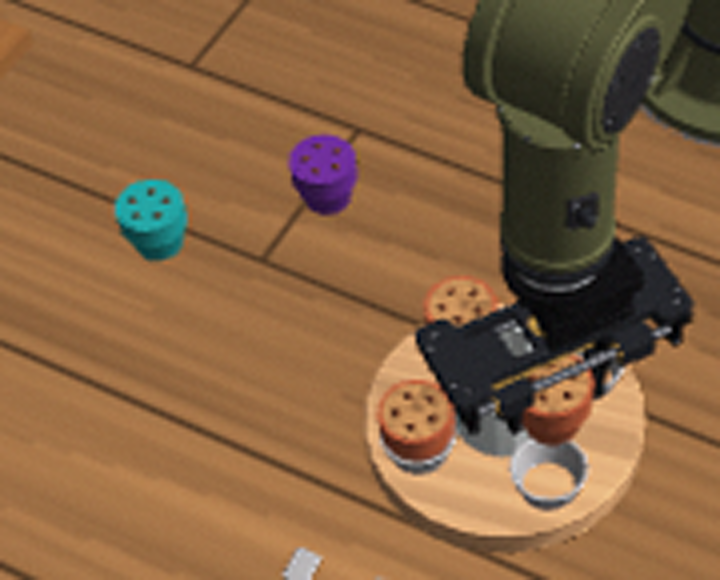

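```bash
python3 -m creep '[{"tx":0.001,"ty":0.0012,"tz":0.02,"rx":0,"ry":0,"rz":0},{"tx":0,"ty":0,"tz":0.03,"rx":0,"ry":0,"rz":0},{"tx":0,"ty":0,"tz":0.012,"rx":0,"ry":0,"rz":0},{"tx":0,"ty":0,"tz":0.008,"rx":0,"ry":0,"rz":0},{"tx":0,"ty":0,"tz":0.005,"rx":0,"ry":0,"rz":0},{"tx":0,"ty":0,"tz":0.004,"rx":0,"ry":0,"rz":0},{"tx":0,"ty":0,"tz":0.002,"rx":0,"ry":0,"rz":0},{"tx":0,"ty":0,"tz":0,"rx":0,"ry":0,"rz":0},{"tx":0,"ty":0,"tz":0,"rx":0,"ry":0,"rz":0}]'
python3 go.py .5485 .053 .083 54
```

```text
time_s: 35.62
tool_pos: [0.5488, 0.0542, 0.0874]
tool_rot: [179.9, -0.1, 54.1]
force: [2.3, -2.0, -0.1]
grip_width: 0.0615
now [0.5488 0.0542 0.0874] [ 1.7993e+02 -5.0000e-02  5.4110e+01] t 35.62 F [ 2.3 -2.  -0.1] w 0.0615
tool shift mm [-1.1  0.5  4.4]
rotvec [ 0.07 -0.05  0.11]
shift after turn mm [-1.1  0.5  4.4]
```

```bash
python3 -m creep '[{"tx":0,"ty":0.0012,"tz":0.002,"rx":0,"ry":0,"rz":0},{"tx":0,"ty":0,"tz":0.002,"rx":0,"ry":0,"rz":0},{"tx":0,"ty":0,"tz":0.001,"rx":0,"ry":0,"rz":0},{"tx":0,"ty":0,"tz":0,"rx":0,"ry":0,"rz":0},{"tx":0,"ty":0,"tz":0,"rx":0,"ry":0,"rz":0}]'
```

```text
time_s: 36.25
tool_pos: [0.5496, 0.0533, 0.0832]
tool_rot: [-180.0, -0.0, 54.1]
force: [-1.5, -3.5, 11.7]
grip_width: 0.0612
```

Home, with an 11.7 N upward reaction at z = 0.083. Releasing.

```bash
 python3 -m creep '[{"tx":0,"ty":0,"tz":0,"rx":0,"ry":0,"rz":0},{"tx":0,"ty":0,"tz":0,"rx":0,"ry":0,"rz":0},{"tx":0,"ty":0,"tz":0,"rx":0,"ry":0,"rz":0},{"tx":0,"ty":0,"tz":-0.02,"rx":0,"ry":0,"rz":0},{"tx":0,"ty":0,"tz":-0.04,"rx":0,"ry":0,"rz":0},{"tx":0,"ty":0,"tz":-0.05,"rx":0,"ry":0,"rz":0},{"tx":0,"ty":0,"tz":-0.06,"rx":0,"ry":0,"rz":0},{"tx":0,"ty":0,"tz":-0.06,"rx":0,"ry":0,"rz":0},{"tx":0,"ty":0,"tz":0,"rx":0,"ry":0,"rz":0}]' 0.08
python3 - <<'E'
from h import *
c=env.read_camera("wrist"); cv2.imwrite("pics/w15.png",c["pixels"][:,:,::-1])
c=env.read_camera("top"); crop(c,95,120,300,260,"pics/t15.png",3)
c=env.read_camera("scene"); crop(c,130,90,430,315,"pics/s15.png",2)
import go; go.plan(.4853,.3205,.31,-170)
E
```

```text
time_s: 37.38
tool_pos: [0.5514, 0.0534, 0.3173]
tool_rot: [179.8, -0.5, 54.1]
force: [-0.4, -0.3, -0.9]
grip_width: 0.0797
now [0.5484 0.054  0.3114] [-179.88    0.     54.13] t 37.52 F [-0.4  0.2  0.3] w 0.0804
tool shift mm [ 179.  -207.3    1.8]
rotvec [-6.0000e-02 -1.4000e-01 -1.3587e+02]
shift after turn mm [ 15.9 273.5   1.4]
```

View pics/w15.png

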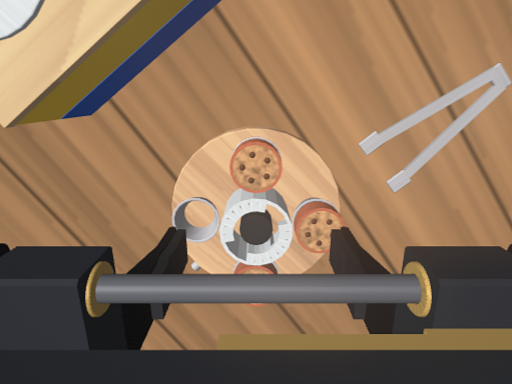

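View pics/t15.png

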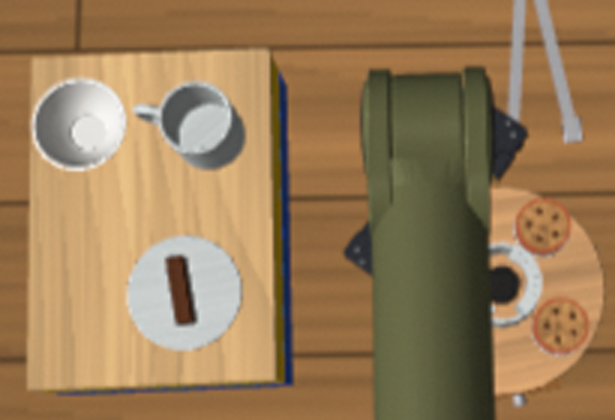

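View pics/s15.png

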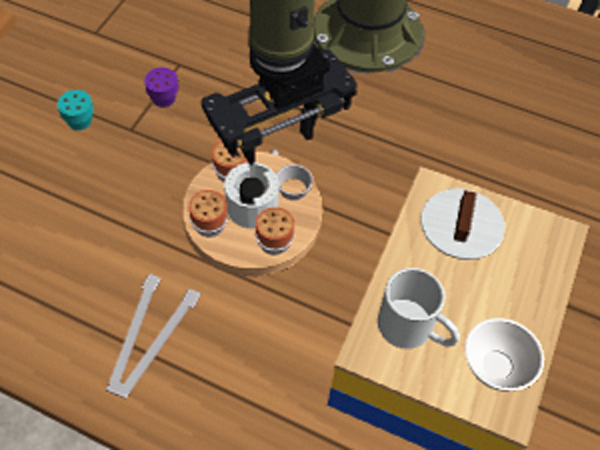

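All three pots are seated and the cap still stands on the board, at (181,292) in the top crop. Now to fetch it.

```bash
 python3 -m creep '[{"tx":0,"ty":0,"tz":0,"rx":0,"ry":0,"rz":-10},{"tx":0,"ty":0,"tz":0,"rx":0,"ry":0,"rz":-10},{"tx":0,"ty":0,"tz":0,"rx":0,"ry":0,"rz":-10},{"tx":0,"ty":0,"tz":0,"rx":0,"ry":0,"rz":-10},{"tx":0,"ty":0,"tz":0,"rx":0,"ry":0,"rz":-10},{"tx":0,"ty":0,"tz":0,"rx":0,"ry":0,"rz":-10},{"tx":0,"ty":0,"tz":0,"rx":0,"ry":0,"rz":-10},{"tx":0,"ty":0,"tz":0,"rx":0,"ry":0,"rz":-10},{"tx":0,"ty":0,"tz":0,"rx":0,"ry":0,"rz":-10},{"tx":0,"ty":0,"tz":0,"rx":0,"ry":0,"rz":-10},{"tx":0,"ty":0,"tz":0,"rx":0,"ry":0,"rz":-10},{"tx":0,"ty":0,"tz":0,"rx":0,"ry":0,"rz":-10},{"tx":0,"ty":0,"tz":0,"rx":0,"ry":0,"rz":-10},{"tx":0,"ty":0,"tz":0,"rx":0,"ry":0,"rz":-6},{"tx":0,"ty":0,"tz":0,"rx":0,"ry":0,"rz":0}]' 0.06
python3 go.py .4853 .3205 .31 -169.9
```

```text
time_s: 39.4
tool_pos: [0.5481, 0.0538, 0.3102]
tool_rot: [180.0, -0.2, -170.0]
force: [0.4, -0.2, -1.4]
grip_width: 0.0604
now [0.5481 0.0538 0.3102] [ 179.99   -0.2  -169.96] t 39.4 F [ 0.4 -0.2 -1.4] w 0.0604
tool shift mm [ 15.4 273.6   0.3]
rotvec [ 0.01 -0.2  -0.06]
shift after turn mm [1.510e+01 2.736e+02 2.000e-01]
```

```bash
 python3 -m creep '[{"tx":0.003,"ty":0.0547,"tz":0,"rx":0,"ry":0,"rz":0},{"tx":0.003,"ty":0.0547,"tz":0,"rx":0,"ry":0,"rz":0},{"tx":0.003,"ty":0.0547,"tz":0,"rx":0,"ry":0,"rz":0},{"tx":0.003,"ty":0.0547,"tz":0,"rx":0,"ry":0,"rz":0},{"tx":0.003,"ty":0.0547,"tz":0,"rx":0,"ry":0,"rz":0},{"tx":0,"ty":0,"tz":0,"rx":0,"ry":0,"rz":0},{"tx":0,"ty":0,"tz":0,"rx":0,"ry":0,"rz":0},{"tx":0,"ty":0,"tz":0.04,"rx":0,"ry":0,"rz":0},{"tx":0,"ty":0,"tz":0,"rx":0,"ry":0,"rz":0},{"tx":0,"ty":0,"tz":0,"rx":0,"ry":0,"rz":0}]' 0.06
python3 go.py .4853 .3205 .22 -169.9
python3 - <<'E'
from h import *
c=env.read_camera("wrist"); cv2.imwrite("pics/w16.png",c["pixels"][:,:,::-1])
E
```

```text
time_s: 40.65
tool_pos: [0.4869, 0.3195, 0.2731]
tool_rot: [179.9, 0.0, -170.0]
force: [0.0, -0.3, 0.8]
grip_width: 0.0601
now [0.4869 0.3195 0.2731] [ 1.7994e+02  2.0000e-02 -1.7001e+02] t 40.65 F [ 0.  -0.3  0.8] w 0.0601
tool shift mm [ 1.4  1.2 53.1]
rotvec [ 0.06  0.02 -0.11]
shift after turn mm [ 1.4  1.3 53.1]
```

View pics/w16.png

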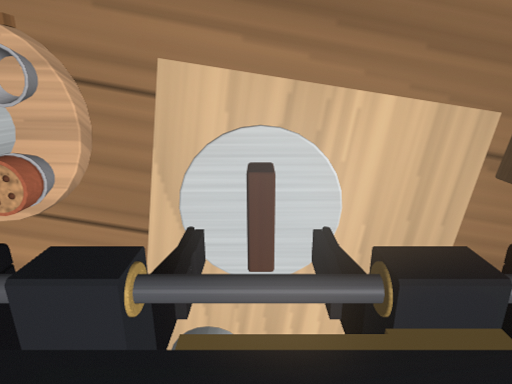

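The bar is vertical at about (261,217) and the cap is where I left it. I'll go down to the same grip height as before and grip.

```bash
 python3 -m creep '[{"tx":0.0014,"ty":0.0012,"tz":0.02,"rx":0,"ry":0,"rz":0},{"tx":0,"ty":0,"tz":0.02,"rx":0,"ry":0,"rz":0},{"tx":0,"ty":0,"tz":0.011,"rx":0,"ry":0,"rz":0},{"tx":0,"ty":0,"tz":0,"rx":0,"ry":0,"rz":0},{"tx":0,"ty":0,"tz":0,"rx":0,"ry":0,"rz":0}]'
python3 -m creep '[{"tx":0,"ty":0,"tz":0,"rx":0,"ry":0,"rz":0},{"tx":0,"ty":0,"tz":0,"rx":0,"ry":0,"rz":0},{"tx":0,"ty":0,"tz":0,"rx":0,"ry":0,"rz":0},{"tx":0,"ty":0,"tz":0,"rx":0,"ry":0,"rz":0},{"tx":0,"ty":0,"tz":0,"rx":0,"ry":0,"rz":0},{"tx":0,"ty":0,"tz":0,"rx":0,"ry":0,"rz":0}]' 0 40
python3 -m creep '[{"tx":0,"ty":0,"tz":-0.01,"rx":0,"ry":0,"rz":0},{"tx":0,"ty":0,"tz":-0.03,"rx":0,"ry":0,"rz":0},{"tx":0,"ty":0,"tz":-0.03,"rx":0,"ry":0,"rz":0},{"tx":0,"ty":0,"tz":-0.02,"rx":0,"ry":0,"rz":0},{"tx":0,"ty":0,"tz":0,"rx":0,"ry":0,"rz":0}]'
python3 go.py .4992 -.0119 .25 -170
```

```text
time_s: 41.32
tool_pos: [0.4851, 0.3217, 0.2221]
tool_rot: [179.9, 0.1, -169.9]
force: [-0.0, -0.8, 0.5]
grip_width: 0.0598
time_s: 42.08
tool_pos: [0.4845, 0.3212, 0.2209]
tool_rot: [180.0, -0.0, -169.9]
force: [-0.4, -1.2, -0.4]
grip_width: 0.0178
time_s: 42.7
tool_pos: [0.4853, 0.3218, 0.3128]
tool_rot: [179.9, 0.1, -169.9]
force: [1.0, 0.7, -2.7]
grip_width: 0.0173
now [0.4853 0.3218 0.3128] [ 1.7985e+02  1.4000e-01 -1.6987e+02] t 42.7 F [ 1.   0.7 -2.7] w 0.0173
tool shift mm [  45.1 -331.2   61.8]
rotvec [0.15 0.14 0.13]
shift after turn mm [  44.3 -331.1   62.8]
```

```bash
 python3 -m creep '[{"tx":0.0065,"ty":-0.0472,"tz":0,"rx":0,"ry":0,"rz":0},{"tx":0.0065,"ty":-0.0472,"tz":0,"rx":0,"ry":0,"rz":0},{"tx":0.0065,"ty":-0.0472,"tz":0,"rx":0,"ry":0,"rz":0},{"tx":0.0065,"ty":-0.0472,"tz":0,"rx":0,"ry":0,"rz":0},{"tx":0.0065,"ty":-0.0472,"tz":0,"rx":0,"ry":0,"rz":0},{"tx":0.0065,"ty":-0.0472,"tz":0,"rx":0,"ry":0,"rz":0},{"tx":0.0065,"ty":-0.0472,"tz":0,"rx":0,"ry":0,"rz":0},{"tx":0,"ty":0,"tz":0.03,"rx":0,"ry":0,"rz":0},{"tx":0,"ty":0,"tz":0.03,"rx":0,"ry":0,"rz":0},{"tx":0,"ty":0,"tz":0.03,"rx":0,"ry":0,"rz":0},{"tx":0,"ty":0,"tz":0,"rx":0,"ry":0,"rz":0},{"tx":0,"ty":0,"tz":0,"rx":0,"ry":0,"rz":0}]'
python3 - <<'E'
from h import *
c=env.read_camera("wrist"); cv2.imwrite("pics/w17.png",c["pixels"][:,:,::-1])
c=env.read_camera("scene"); crop(c,180,110,310,235,"pics/s17.png",5)
import go; go.plan(.4985,-.012,.17,-170)
E
```

```text
time_s: 44.2
tool_pos: [0.4981, -0.0118, 0.2215]
tool_rot: [180.0, 0.0, -169.9]
force: [0.7, 0.4, -2.2]
grip_width: 0.0178
now [ 0.4986 -0.0117  0.222 ] [ 1.7995e+02  9.0000e-02 -1.6986e+02] t 44.3 F [-0.6  0.5 -2. ] w 0.0177
tool shift mm [ 0.2 -0.3 52. ]
rotvec [0.05 0.09 0.14]
shift after turn mm [ 0.1 -0.3 52. ]
```

View pics/w17.png

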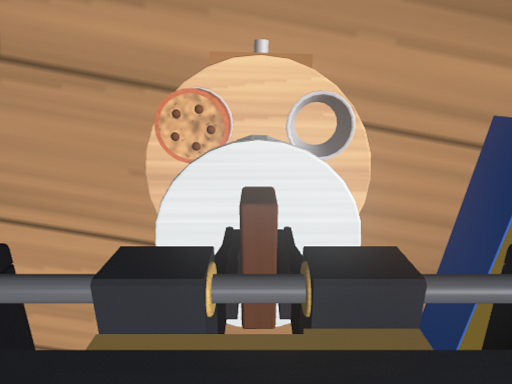

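View pics/s17.png

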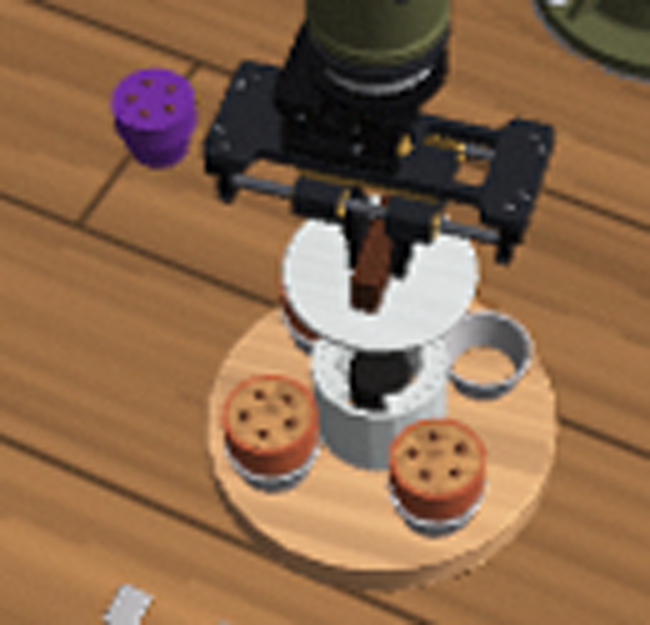

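The cap is square above the collar: the knob at (261,46) lines up with the bar at (258,255). Lowering it.

```bash
 python3 -m creep '[{"tx":0,"ty":-0.0003,"tz":0.03,"rx":0,"ry":0,"rz":0.1},{"tx":0,"ty":0,"tz":0.022,"rx":0,"ry":0,"rz":0},{"tx":0,"ty":0,"tz":0.006,"rx":0,"ry":0,"rz":0},{"tx":0,"ty":0,"tz":0.004,"rx":0,"ry":0,"rz":0},{"tx":0,"ty":0,"tz":0,"rx":0,"ry":0,"rz":0},{"tx":0,"ty":0,"tz":0,"rx":0,"ry":0,"rz":0}]'
python3 -m creep '[{"tx":0,"ty":0,"tz":0.004,"rx":0,"ry":0,"rz":0},{"tx":0,"ty":0,"tz":0.003,"rx":0,"ry":0,"rz":0},{"tx":0,"ty":0,"tz":0,"rx":0,"ry":0,"rz":0},{"tx":0,"ty":0,"tz":0,"rx":0,"ry":0,"rz":0}]'
```

```text
time_s: 45.05
tool_pos: [0.4983, -0.0119, 0.1595]
tool_rot: [179.9, 0.0, -170.0]
force: [-0.2, 0.3, -2.3]
grip_width: 0.0176
time_s: 45.55
tool_pos: [0.4978, -0.0121, 0.1518]
tool_rot: [180.0, -0.0, -170.0]
force: [-0.1, 0.6, -2.0]
grip_width: 0.0174
```

Below the collar top with no contact force. I'll push down against the spring in small steps.

```bash
 python3 -m creep '[{"tx":0,"ty":0,"tz":0.003,"rx":0,"ry":0,"rz":0},{"tx":0,"ty":0,"tz":0.003,"rx":0,"ry":0,"rz":0},{"tx":0,"ty":0,"tz":0,"rx":0,"ry":0,"rz":0},{"tx":0,"ty":0,"tz":0,"rx":0,"ry":0,"rz":0}]'
python3 -m creep '[{"tx":0,"ty":0,"tz":0.003,"rx":0,"ry":0,"rz":0},{"tx":0,"ty":0,"tz":0.003,"rx":0,"ry":0,"rz":0},{"tx":0,"ty":0,"tz":0.002,"rx":0,"ry":0,"rz":0},{"tx":0,"ty":0,"tz":0,"rx":0,"ry":0,"rz":0},{"tx":0,"ty":0,"tz":0,"rx":0,"ry":0,"rz":0}]'
```

```text
time_s: 46.05
tool_pos: [0.498, -0.012, 0.1461]
tool_rot: [180.0, -0.0, -170.0]
force: [-1.2, -0.2, 2.5]
grip_width: 0.0175
time_s: 46.68
tool_pos: [0.498, -0.0121, 0.138]
tool_rot: [180.0, 0.0, -170.0]
force: [-0.1, -0.4, 4.8]
grip_width: 0.0173
```

```bash
 python3 -m creep '[{"tx":0,"ty":0,"tz":0.002,"rx":0,"ry":0,"rz":0},{"tx":0,"ty":0,"tz":0.0017,"rx":0,"ry":0,"rz":0},{"tx":0,"ty":0,"tz":0,"rx":0,"ry":0,"rz":0},{"tx":0,"ty":0,"tz":0,"rx":0,"ry":0,"rz":0}]'
python3 -m creep '[{"tx":0,"ty":0,"tz":0,"rx":0,"ry":0,"rz":3},{"tx":0,"ty":0,"tz":0,"rx":0,"ry":0,"rz":5},{"tx":0,"ty":0,"tz":0,"rx":0,"ry":0,"rz":6},{"tx":0,"ty":0,"tz":0,"rx":0,"ry":0,"rz":6},{"tx":0,"ty":0,"tz":0,"rx":0,"ry":0,"rz":0}]'
python3 -c "from h import *;o=env.get_obs();print(o['wrist_torque'])"
```

```text
time_s: 47.18
tool_pos: [0.498, -0.012, 0.1344]
tool_rot: [180.0, 0.0, -170.0]
force: [-0.0, -0.6, 5.1]
grip_width: 0.0176
time_s: 47.8
tool_pos: [0.4983, -0.0116, 0.1345]
tool_rot: [179.9, 0.0, 170.0]
force: [-0.4, -0.0, 5.1]
grip_width: 0.0179
[ 0.26238229  0.09511907 -0.08598618]
```

```bash
python3 -m creep '[{"tx":0,"ty":0,"tz":0,"rx":0,"ry":0,"rz":6},{"tx":0,"ty":0,"tz":0,"rx":0,"ry":0,"rz":6},{"tx":0,"ty":0,"tz":0,"rx":0,"ry":0,"rz":6},{"tx":0,"ty":0,"tz":0,"rx":0,"ry":0,"rz":6},{"tx":0,"ty":0,"tz":0,"rx":0,"ry":0,"rz":6},{"tx":0,"ty":0,"tz":0,"rx":0,"ry":0,"rz":6},{"tx":0,"ty":0,"tz":0,"rx":0,"ry":0,"rz":6},{"tx":0,"ty":0,"tz":0,"rx":0,"ry":0,"rz":4},{"tx":0,"ty":0,"tz":0,"rx":0,"ry":0,"rz":0}]'
python3 -c "from h import *;o=env.get_obs();print(o['wrist_torque'])"
python3 -m creep '[{"tx":0,"ty":0,"tz":0,"rx":0,"ry":0,"rz":4},{"tx":0,"ty":0,"tz":0,"rx":0,"ry":0,"rz":3},{"tx":0,"ty":0,"tz":0,"rx":0,"ry":0,"rz":0}]'
python3 -c "from h import *;o=env.get_obs();print(o['wrist_torque'])"
```

```text
time_s: 48.92
tool_pos: [0.4999, -0.0112, 0.1351]
tool_rot: [179.7, 0.1, 124.0]
force: [3.4, 1.1, 4.5]
grip_width: 0.0177
[ 0.37100963 -0.65685151 -0.07341377]
time_s: 49.3
tool_pos: [0.5001, -0.0111, 0.1351]
tool_rot: [179.7, 0.0, 117.0]
force: [3.4, 1.0, 5.4]
grip_width: 0.0179
[ 0.32786089 -0.75818884  0.00423357]
```

```bash
python3 -m creep '[{"tx":0,"ty":0.001,"tz":0.0005,"rx":0,"ry":0,"rz":2},{"tx":0,"ty":0,"tz":0,"rx":0,"ry":0,"rz":2},{"tx":0,"ty":0,"tz":0,"rx":0,"ry":0,"rz":0}]'
python3 -c "from h import *;o=env.get_obs();print(o['wrist_torque'])"
python3 -m creep '[{"tx":0,"ty":0,"tz":0,"rx":0,"ry":0,"rz":2},{"tx":0,"ty":0,"tz":0,"rx":0,"ry":0,"rz":0},{"tx":0,"ty":0,"tz":0,"rx":0,"ry":0,"rz":0}]'
python3 -c "from h import *;o=env.get_obs();print(o['wrist_torque'])"
python3 -m creep '[{"tx":0,"ty":0,"tz":0,"rx":0,"ry":0,"rz":2},{"tx":0,"ty":0,"tz":0,"rx":0,"ry":0,"rz":0},{"tx":0,"ty":0,"tz":0,"rx":0,"ry":0,"rz":0}]'
python3 -c "from h import *;o=env.get_obs();print(o['wrist_torque'])"
```

```text
time_s: 49.68
tool_pos: [0.5004, -0.011, 0.1344]
tool_rot: [179.8, 0.0, 113.0]
force: [0.6, 1.2, 5.0]
grip_width: 0.0177
[ 0.24081315 -0.48641535  0.0182032 ]
time_s: 50.05
tool_pos: [0.5006, -0.011, 0.1345]
tool_rot: [179.8, 0.0, 111.1]
force: [3.5, 1.0, 5.1]
grip_width: 0.0176
[ 0.33266353 -0.93847492  0.08891967]
time_s: 50.42
tool_pos: [0.5012, -0.011, 0.1345]
tool_rot: [179.7, 0.0, 109.1]
force: [6.4, 1.8, 3.9]
grip_width: 0.0174
[ 0.36568317 -1.54278042  0.30846057]
```

```bash
python3 -m creep '[{"tx":0,"ty":0.001,"tz":0,"rx":0,"ry":0,"rz":1.5},{"tx":0,"ty":0,"tz":0,"rx":0,"ry":0,"rz":0},{"tx":0,"ty":0,"tz":0,"rx":0,"ry":0,"rz":0}]'
python3 -c "from h import *;o=env.get_obs();print(o['wrist_torque'])"
python3 - <<'E'
from h import *
c=env.read_camera("wrist"); cv2.imwrite("pics/w18.png",c["pixels"][:,:,::-1])
E
```

```text
time_s: 50.8
tool_pos: [0.502, -0.0109, 0.1345]
tool_rot: [179.7, 0.1, 107.6]
force: [5.1, 0.5, 3.8]
grip_width: 0.018
[ 0.19238074 -1.3458204   0.30828877]
```

View pics/w18.png

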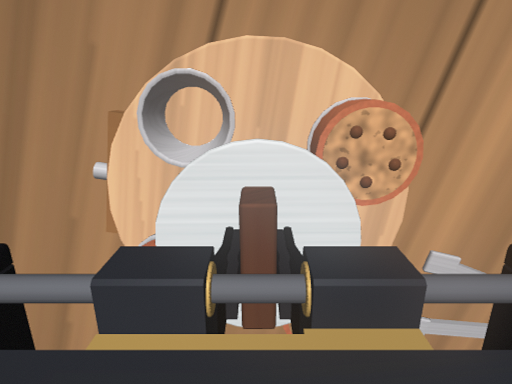

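It has reached the stop: the torque rose to 0.31 N m and stays there. I'll ease up with the spring into the lock, then let go.

```bash
python3 -m creep '[{"tx":0,"ty":0,"tz":-0.002,"rx":0,"ry":0,"rz":0},{"tx":0,"ty":0,"tz":-0.002,"rx":0,"ry":0,"rz":0},{"tx":0,"ty":0,"tz":-0.0015,"rx":0,"ry":0,"rz":0},{"tx":0,"ty":0,"tz":0,"rx":0,"ry":0,"rz":0},{"tx":0,"ty":0,"tz":0,"rx":0,"ry":0,"rz":0}]'
python3 -c "from h import *;o=env.get_obs();print(o['wrist_torque'])"
```

```text
time_s: 51.48
tool_pos: [0.5019, -0.0109, 0.1398]
tool_rot: [179.7, 0.1, 107.6]
force: [6.6, 0.9, 2.0]
grip_width: 0.0178
[ 0.23193875 -1.57179318  0.28499897]
```

```bash
python3 -m creep '[{"tx":0,"ty":0,"tz":0,"rx":0,"ry":0,"rz":0},{"tx":0,"ty":0,"tz":0,"rx":0,"ry":0,"rz":0},{"tx":0,"ty":0,"tz":0,"rx":0,"ry":0,"rz":0},{"tx":0,"ty":0,"tz":-0.01,"rx":0,"ry":0,"rz":0},{"tx":0,"ty":0,"tz":-0.03,"rx":0,"ry":0,"rz":0},{"tx":0,"ty":0,"tz":-0.05,"rx":0,"ry":0,"rz":0},{"tx":0,"ty":0,"tz":-0.05,"rx":0,"ry":0,"rz":0},{"tx":0,"ty":0,"tz":0,"rx":0,"ry":0,"rz":0},{"tx":0,"ty":0,"tz":0,"rx":0,"ry":0,"rz":0}]' 0.06
python3 - <<'E'
from h import *
c=env.read_camera("wrist"); cv2.imwrite("pics/w19.png",c["pixels"][:,:,::-1])
c=env.read_camera("scene"); crop(c,180,110,310,235,"pics/s19.png",5)
E
```

```text
time_s: 52.6
tool_pos: [0.4993, -0.0114, 0.2787]
tool_rot: [-180.0, -0.1, 107.5]
force: [-0.4, -0.2, -1.1]
grip_width: 0.0601
```

View pics/w19.png

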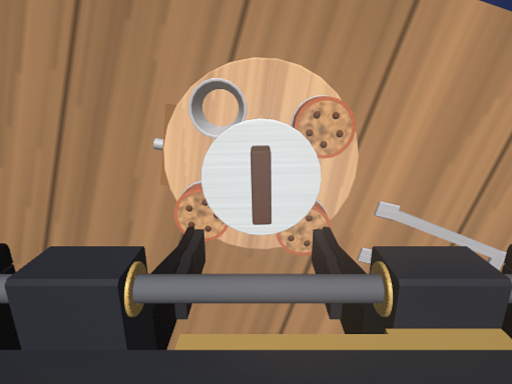

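View pics/s19.png

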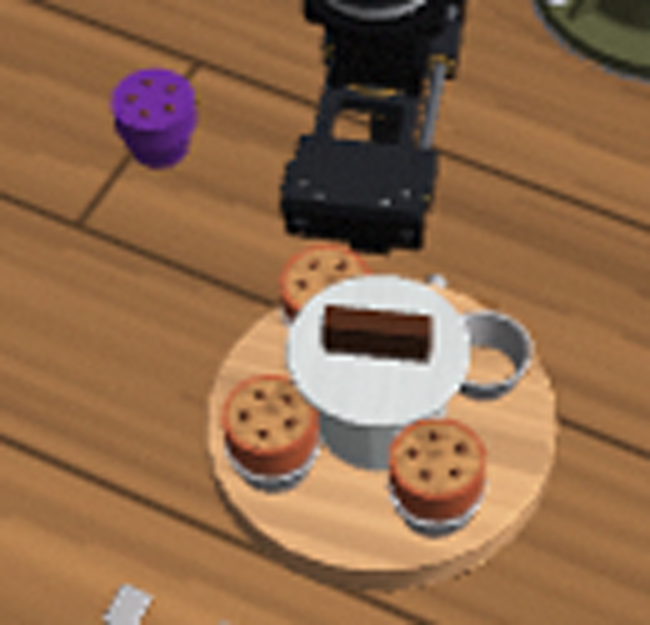

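```bash
python3 - <<'E'
from h import *
c=env.read_camera("scene"); cv2.imwrite("pics/scene20.png",c["pixels"][:,:,::-1])
for n in ("scene0","scene20"):
    im=cv2.imread(f"pics/{n}.png")
    # flange rim in upper part: bright low-sat blob
    hsv=cv2.cvtColor(im[160:215,230:285],cv2.COLOR_BGR2HSV)
    m=cv2.inRange(hsv,(0,0,150),(179,50,255)); cnt=[(m[:,u]>0).argmax()+160 for u in range(15,37,3)]
    g=cv2.cvtColor(im,cv2.COLOR_BGR2GRAY).astype(float)
    print(n,"top rows",cnt)
    d=cv2.inRange(cv2.cvtColor(im[160:195,235:280],cv2.COLOR_BGR2GRAY),0,75); M=cv2.moments(d,True); print("bar",235+M['m10']/M['m00'],160+M['m01']/M['m00'],M['m00'])
    # gray at flange top edge columns
    print(g[164:172,250:262:4].T.astype(int).tolist())
w=env.read_camera("wrist")
b=[bp(w,u,v,.14) for u,v in ((261,147),(262,222))]; d=b[1]-b[0]; print(np.degrees(np.arctan2(d[1],d[0])))
E
```

```text
scene0 top rows [np.int64(168), np.int64(167), np.int64(166), np.int64(165), np.int64(165), np.int64(166), np.int64(167), np.int64(166)]
bar 255.78680203045684 177.44670050761422 197.0
[[125, 164, 224, 213, 210, 209, 217, 215], [115, 192, 216, 211, 212, 212, 213, 214], [125, 188, 215, 212, 211, 210, 214, 213]]
scene20 top rows [np.int64(167), np.int64(166), np.int64(165), np.int64(165), np.int64(165), np.int64(166), np.int64(167), np.int64(166)]
bar 255.06132075471697 176.22169811320754 212.0
[[160, 151, 225, 220, 219, 218, 220, 140], [125, 200, 222, 216, 217, 219, 223, 221], [128, 203, 220, 218, 218, 218, 218, 218]]
-71.55825551245297
```

```bash
python3 - <<'E'
from h import *
from scipy.optimize import least_squares
def run(c,box,thr,excl,tag):
    im=c["pixels"]; g=cv2.cvtColor(im,cv2.COLOR_RGB2GRAY).astype(np.float32)
    def res(z):
        a=np.linspace(0,2*np.pi,120,endpoint=False)
        def score(p):
            best=0
            P=np.c_[p[0]+np.cos(a)*.06,p[1]+np.sin(a)*.06,np.full(120,z)]
            q=np.array([pj(c,X) for X in P]); ctr=pj(c,[p[0],p[1],z])
            n=(q-ctr)/np.linalg.norm(q-ctr,axis=1)[:,None]
            def s(k):
                m=(q+k*n).astype(np.float32); return cv2.remap(g,m[:,0].reshape(-1,1),m[:,1].reshape(-1,1),cv2.INTER_LINEAR).ravel()
            d=s(-1)-s(1); ok=~excl(q); return -np.clip(d[ok],0,60).mean()
        from scipy.optimize import minimize
        r=min((minimize(score,[.501+i*.004,-.0115+j*.004],method="Nelder-Mead",options=dict(initial_simplex=[[.501+i*.004,-.0115+j*.004],[.505+i*.004,-.0115+j*.004],[.501+i*.004,-.0075+j*.004]])) for i in (-1,0,1) for j in (-1,0,1)),key=lambda r:r.fun); return r.fun.round(3),r.x.round(4)
    for z in (.102,.106,.110,.114,.118): print(tag,z,*res(z))
run(env.read_camera("wrist"),0,0,lambda q:q[:,1]>228,"wrist")
run(env.read_camera("top"),0,0,lambda q:q[:,0]<0,"top")
run(env.read_camera("scene"),0,0,lambda q:q[:,1]>195,"scene")
c0=env.read_camera("scene"); c0["pixels"]=np.ascontiguousarray(cv2.imread("pics/scene0.png")[:,:,::-1]); run(c0,0,0,lambda q:q[:,1]>195,"scene at start")
E
```

```text
wrist 0.102 -35.074 [ 0.5039 -0.014 ]
wrist 0.106 -48.667 [ 0.5041 -0.0135]
wrist 0.11 -44.054 [ 0.5039 -0.013 ]
wrist 0.114 -30.749 [ 0.5048 -0.0124]
wrist 0.118 -25.208 [ 0.5055 -0.0114]
top 0.102 -14.714 [ 0.498  -0.0126]
top 0.106 -14.675 [ 0.4978 -0.0126]
top 0.11 -14.639 [ 0.4975 -0.0128]
top 0.114 -14.588 [ 0.4973 -0.0127]
top 0.118 -14.559 [ 0.4968 -0.0128]
scene 0.102 -54.053 [ 0.4986 -0.0135]
scene 0.106 -53.982 [ 0.5009 -0.0121]
scene 0.11 -53.837 [ 0.5033 -0.0106]
scene 0.114 -53.591 [ 0.5056 -0.0095]
scene 0.118 -53.269 [ 0.5081 -0.0081]
scene at start 0.102 -51.474 [ 0.4979 -0.0124]
scene at start 0.106 -51.36 [ 0.5003 -0.0112]
scene at start 0.11 -51.17 [ 0.5025 -0.01  ]
scene at start 0.114 -50.91 [ 0.505  -0.0087]
scene at start 0.118 -50.564 [ 0.5074 -0.0074]
```

The wrist fit puts the flange at 0.107–0.110 m, which means locked rather than free at 0.118. I'll back off sideways for a final overview.

```bash
python3 -m creep '[{"tx":0,"ty":0,"tz":-0.04,"rx":0,"ry":0,"rz":0},{"tx":-0.05,"ty":0,"tz":-0.02,"rx":0,"ry":0,"rz":0},{"tx":-0.05,"ty":0,"tz":0,"rx":0,"ry":0,"rz":0},{"tx":-0.05,"ty":0,"tz":0,"rx":0,"ry":0,"rz":0},{"tx":-0.05,"ty":0,"tz":0,"rx":0,"ry":0,"rz":0},{"tx":-0.05,"ty":0,"tz":0,"rx":0,"ry":0,"rz":0},{"tx":0,"ty":0,"tz":0,"rx":0,"ry":0,"rz":0},{"tx":0,"ty":0,"tz":0,"rx":0,"ry":0,"rz":0}]'
python3 - <<'E'
from h import *
c=env.read_camera("top"); crop(c,90,90,400,290,"pics/t20.png",2)
c=env.read_camera("scene"); crop(c,120,90,440,330,"pics/s20.png",2)
E
```

```text
time_s: 54.0
tool_pos: [0.575, -0.2496, 0.3384]
tool_rot: [-179.9, -0.1, 107.5]
force: [-0.1, 1.2, 0.2]
grip_width: 0.0598
```

View pics/t20.png

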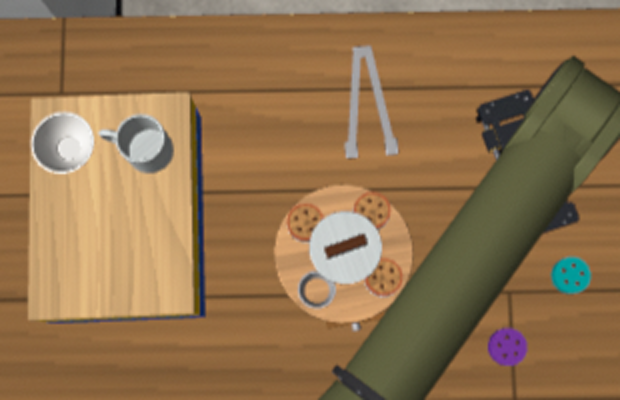

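View pics/s20.png

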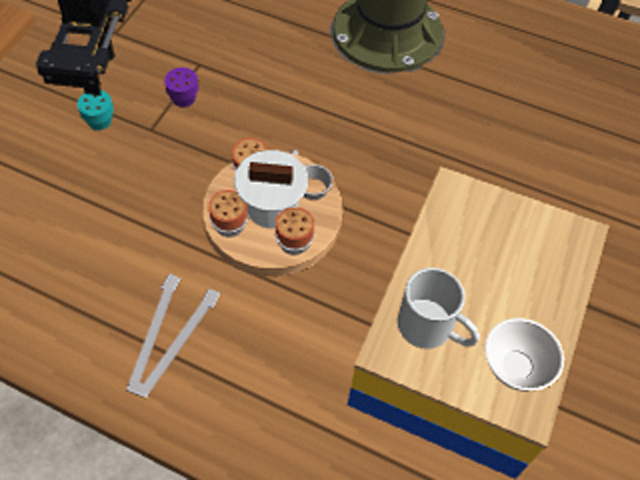

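The final views show three pots seated in sockets, the cap on the collar with its bar turned about 80° from the slots, and the bowl, jug and tongs where they started. The look-alikes have not moved either.

```bash
python3 -c "from cell import env; print(env.sign_off())"
```

```text
the job is handed in; nothing more can be done
None
```

I did the job in the order asked and handed it in at about 54 s. `sign_off()` gives no verdict.

- **Cap off:** I pushed it down about 6 mm, turned it anticlockwise to about 10° yaw and lifted it out. It then stood on the free half of the board. I felt no hard stop on the slot side, but it lifted out freely.
- **Pots:** three terracotta pots were present. All three now stand upright in sockets, each with an upward contact force just before release, and look fully home in the wrist and scene views. One socket stays empty.
- **Cap back on:** I set it in line with the slots and pushed it to about 14 mm of spring travel. I turned it clockwise until the torque rose to about 0.31 N m at the stop, let it rise, and released it.

**Last checks**
- **Bar angle:** it reads about -72°, which is 80° clockwise of the slots. At the start it read about -65°, so it now sits a few degrees further round.
- **Cap height:** the wrist camera fits the flange at 107–110 mm, and its edge in the scene view matches the starting picture. Both mean locked; free would be 118 mm. The top and scene cameras' own height fits were too flat to decide, and I did not test the lock by pulling.
- **Everything else:** the bowl, jug, tongs and the coloured look-alikes appear unmoved. The robot is clear of everything.

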